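# Gather test cores under a loose cover, then stow the cover

## Robot

A 6-joint arm with a two-finger parallel gripper is mounted at the origin on the work surface. World frame = base frame: x ahead of the robot, y to its left, z up, the work surface at z = 0. Lengths are in m, angles in rad, forces in N, time in s.
With the tool pointing down it reaches from about 0.35 to 0.775 m from the base axis. Payload 5.5 kg.
Tool frame: the origin (TCP) lies midway between the tips of the shut fingers; the grasp point (between the pads) lies 19 mm behind it (env.tcp_to_grasp is the distance from the TCP to the grasp point, in m); z points along the fingers, y is the direction in which the jaws open and shut (so a half turn about z gives the same grasp; the last joint's range is limited). The gripper opens to 85 mm and grips with 20 to 120 N. Pads are 22 mm wide; open, the fingers measure 114 mm over their backs; the gripper's body (76 mm by 85 mm) begins 54 mm behind the grasp point. The pads swing forward as they close: fully open they stand 13 mm farther back than shut.
Start: joints at [-1.444, 0.313, 0.046, 1.304, 0, 1.431], TCP at [0.152, -0.555, 0.198] pointing down, gripper open.
Joint ranges: [-2.76, 2.76], [-0.86, 1.69], [-1.03, 1.26], [-2.2, 2.34], [-1.47, 1.5], [-3.14, 3.14]. Speed limits (rad/s): [2.57, 2.57, 3.14, 3.14, 3.14, 3.14].

## Interface

Orientations are given as a unit quaternion [w, x, y, z].
In Python, from workcell import get_state, viewer, hand_in, finder, env gives the robot as it stands.
- The arm moves only by the tool arm_command, never from a script. Its argument "motion" is a list of rows, each an object of numbers: "x", "y", "z": the shift along the tool's x, y, z in mm; "rx", "ry", "rz": the turn, a rotation vector about the tool's x, y, z in degrees; "hand": the closure, from -1 (fully open) to 1 (shut). A call has 1 to 10 rows; each row is the pose to reach, as a shift and turn from the pose commanded when the call began, along the tool's axes at that moment; what a row does not reach only later rows make up. A row lasts 1/8 s, in which the tool goes at most 62.5 mm and 10.7 degrees, less where a joint would pass 70% of its speed; a pose out of reach is approached as far as the arm can. A call with a gripper value outside its range is refused whole. The fingers move at their own pace and stop on an object; "force" is the grip in N (left out, the last holds). Time passes only in rows, so rows that repeat a pose let the fingers close. It gives the time, the measured TCP pose, the force and the opening at its end, in the units of the state.
- get_state(): the state, without advancing time (a new reading comes with each control period).
- viewer.read_camera(name): name is "scene" or "top" or "wrist"; returns a dict with "image" (480x640x3 uint8, red, green, blue), "z_map" (480x640 float32, m along the optical axis (not along the pixel's ray), 0 where there is no reading), "intrinsics" (3x3 intrinsics, pixels), "rvec" (rotation vector, rad) and "tvec" (3), from world to camera coordinates, as OpenCV has them. Camera axes: x right, y down, z forward; pixel columns grow to the right and rows downward; lengths in m; the calibration is good to about 2 mm. A picture is of the moment at which its call begins.
- hand_in(): hands the job in, once; it reports no verdict.
Trained networks look in a picture, given as the dict that the camera call returned (one of the last four; its "shot" number tells which), for a name from the list of things; names that differ only in an ending like _2 or _b are one class to them, and where a whole thing is asked for, a point or a joint stands for the part that bears it (a point fixed in the world has none). Each returns a list of dicts, best first, with "score" (0 to 1); they miss things now and then, are a little off and sometimes report something else, mostly with a low value. They report only what shows in the picture. A call takes as long as a camera call. They do not tell look-alikes from the thing itself.
- finder.find_in(picture, query): "at" ([column, row] in pixels, amid what is visible of it).
- finder.masks_of(picture, query): "region" (480x640 bool, what is visible of it) and "at" ([column, row] in pixels, amid what is visible of it).
The state is a dict: "clock": time; "joint_pos": joint angles; "qvel": joint speeds; "tau": joint torques, N m; "tcp_pos": TCP position; "orientation": TCP orientation; "wrist_force": force on the tool from outside, world axes, zero at the start; "ft_torque": the same for the moment, N m; "finger_gap": finger opening in m.
Only numpy, scipy, OpenCV 4.12 (cv2) and the standard library are available. Lean on these libraries where they do the work, as an engineer would, in place of code of your own. Each camera call takes 0.05 s, during which the arm holds its last target.

## Task

Keep the clear cover on the tipping tray and press its gutter end down so that all three plaster cores roll into the gutter, then ease the tray back up to level without letting it snap. Only then lift the cover off by its bar and stow it in the wooden rest: tilt one end under the rest's overhanging lip and level it so that it lies flat in the recess. Leave the cores in the gutter and do not disturb the plaster model, the bucket or the mould.

Things in the scene. Friction and masses are not known exactly. Their poses are not given: they have to be found in the camera images.
- stand: Fixed steel base 210 x 150 mm carrying the tipping tray between two steel cheeks (44 mm long, top 54 mm high, 55 to 67 mm either side of the middle, along y). Origin on the table under the tray's middle; x points along the tray towards its gutter end, z up. The tray's pivot axis is along y, 40 mm above the origin.
- tray (a joint): Tip angle of the tray about the pivot axis, rad: 0 is level (where it rests against a stop), positive dips the gutter (+x) end, 0.30 is the lower stop. A spring brings it back to level: 0.27 N m at level rising to 0.36 N m at the stop, that is 4 to 7 N pressed about 65 mm from the pivot; let go suddenly it snaps back. Cores begin to roll at once when it tips.
- tray_gutter (a point): Centre of the gutter's floor, on the tray, turns with it; axes as the stand's when level; 52 mm towards the gutter end from the pivot axis and 4 mm above it. The open dark steel tray is 198 x 100 mm over its rim, 178 x 80 mm inside. Its gutter (74 mm along x, room for the three cores side by side) is sunk 6 mm below the rest of its floor, so gathered cores stay when it is level.
- tray_seat (a point): Centre of the seat of the cover on the tray's walls, turns with the tray; 40 mm above the pivot axis when level. The cover lies loose on the walls inside a rim 5 mm high, with 2 mm play all round.
- cover: Loose see-through plastic plate 186 (x) x 88 (y) x 6 mm (z) with an upright wooden grip bar across its middle: 14 mm thick along x, 60 mm long along y, rising from the plate's top (6 mm) to 36 mm above the origin. About 0.2 kg. Origin at the centre of its underside, z up. It starts on the tray and is the same either way round.
- core_a: Plaster cylinder 22 mm in diameter, 66 mm long, lying across the tray (its axis is its own y), free to roll along the tray's x. About 40 g. Origin at its centre. It starts on the tray's main floor under the cover.
- core_b: As core_a.
- core_c: As core_a.
- rest: Fixed dark wooden rest for the cover, 210 (x) x 114 (y) mm. Origin on the table under its middle, z up. A recess 194 x 98 mm, its floor 12 mm above the table, is bounded by walls 8 mm thick, 10 mm higher than the recess floor at the sides and the -x end. At the +x end the wall carries a lip that overhangs the recess by 14 mm; the lip's underside is 14 mm and its top 22 mm above the recess floor. So the cover (186 mm) cannot be lowered in level: the opening is 180 mm.
- rest_seat (a point): Centre of the recess floor, 12 mm above the rest's origin, axes as the rest's. The stowed cover's origin lies here, within 4 mm along x and 5 mm along y.
- model: Bystander: loose plaster column 72 mm in diameter, 130 mm high, between stand and rest. Origin at the centre of its foot.
- bucket: Bystander: loose white bucket, 120 mm across and 120 mm high, beyond the work. Origin at the centre of its foot.
- mould: Bystander: loose plaster mould block 75 x 110 x 45 mm with blue pegs 6 mm high, near the robot. Origin at the centre of its foot.
Things that resemble listed ones, but are neither listed nor needed, are in the scene too. What is shaped like the rest but blue is not meant. What is shaped like the cover but green or yellow is not meant.

How it is judged:
On the way, in this order (a step that is already met when the one before it is completed fails the run):
1. all three cores lie in the gutter, the cover still on the tray and the tray level again (x of core_a in the frame of tray_gutter between -0.03 and 0.032 m and z of core_a in the frame of tray_gutter between 0.006 and 0.0145 m and x of core_b in the frame of tray_gutter between -0.03 and 0.032 m and z of core_b in the frame of tray_gutter between 0.006 and 0.0145 m and x of core_c in the frame of tray_gutter between -0.03 and 0.032 m and z of core_c in the frame of tray_gutter between 0.006 and 0.0145 m and distance between cover and tray_seat below 0.008 m and value of joint tray below 0.04 rad), for 0.3 s.
2. the cover is lifted clear of the tray (distance between cover and tray_seat above 0.06 m), for 0.1 s.
At the end, for the whole second after the job is handed in: All three cores lie at rest in the gutter's sunken floor, the tray is level (within 0.04 rad), and the released cover lies at rest, bar up, flat in the rest's recess (within 8 mm along x, 9 mm along y and 3 mm in height of its seat, tilt under 2 degrees), one end under the lip (x of core_a in the frame of tray_gutter between -0.03 and 0.032 m and z of core_a in the frame of tray_gutter between 0.006 and 0.0145 m and x of core_b in the frame of tray_gutter between -0.03 and 0.032 m and z of core_b in the frame of tray_gutter between 0.006 and 0.0145 m and x of core_c in the frame of tray_gutter between -0.03 and 0.032 m and z of core_c in the frame of tray_gutter between 0.006 and 0.0145 m and value of joint tray below 0.04 rad and x of cover in the frame of rest_seat between -0.008 and 0.008 m and y of cover in the frame of rest_seat between -0.009 and 0.009 m and z of cover in the frame of rest_seat between -0.003 and 0.003 m and angle between cover's own z axis and vertical below 0.035 rad and linear speed of cover below 0.02 m/s and linear speed of each of core_a, core_b, core_c below 0.03 m/s); the robot touches nothing.
It fails at once if the cover leaves its seat on the tray (by over 15 mm) while a core is not in the gutter (distance between cover and tray_seat above 0.015 m and not (x of core_a in the frame of tray_gutter between -0.03 and 0.032 m and z of core_a in the frame of tray_gutter between 0.006 and 0.0145 m and x of core_b in the frame of tray_gutter between -0.03 and 0.032 m and z of core_b in the frame of tray_gutter between 0.006 and 0.0145 m and x of core_c in the frame of tray_gutter between -0.03 and 0.032 m and z of core_c in the frame of tray_gutter between 0.006 and 0.0145 m)).
It fails at once if the tray snaps back (faster than 2 rad/s) (velocity of joint tray below -2 rad/s).
It fails at once if the model is shifted by over 20 mm or tipped (distance of model from where it was at the start of the episode above 0.02 m or angle between model's own z axis and vertical above 0.2 rad).
It fails at once if the bucket is shifted by over 20 mm or tipped (distance of bucket from where it was at the start of the episode above 0.02 m or angle between bucket's own z axis and vertical above 0.2 rad).
It fails at once if the mould is shifted by over 20 mm or tipped (distance of mould from where it was at the start of the episode above 0.02 m or angle between mould's own z axis and vertical above 0.2 rad).
It also fails if it takes over 62 s, if anything falls off the work surface, if the arm or the gripper's body presses on something with over 40 N, if the wrist force passes 120 N, or if a joint passes its speed limit or range.

## Working session

There is one attempt and no reset: what is moved stays moved. The work goes in short steps, Python scripts to look and compute and a tool call to move; the robot and the scene stay as the last step left them, time stands still between calls to the robot, and variables do not carry over. Pictures are saved under pics/ and viewed, and the job is handed in when it is done.

Besides the shell and the picture viewer there is one more tool, called after "Call:" as name([rows], argument=value, ...), one row to a line, values as JSON. arm_command: Moves the arm, as the interface text tells. Its arguments: {"type":"object","properties":{"motion":{"type":"array","items":{"type":"object","properties":{"x":{"type":"number"},"y":{"type":"number"},"z":{"type":"number"},"rx":{"type":"number"},"ry":{"type":"number"},"rz":{"type":"number"},"hand":{"type":"number"}}}},"force":{"type":"number"}},"required":["motion"]}

```bash
ls; mkdir -p pics
cat > h.py <<'E'
import numpy as np,cv2
from workcell import get_state, viewer, hand_in, finder, env
def cam(n,save=None):
    p=viewer.read_camera(n)
    if save: cv2.imwrite('pics/'+save,cv2.cvtColor(p['image'],cv2.COLOR_RGB2BGR))
    return p
def cloud(p):
    z=p['z_map'];K=p['intrinsics'];v,u=np.mgrid[:480,:640]
    P=np.stack([(u-K[0,2])/K[0,0]*z,(v-K[1,2])/K[1,1]*z,z],-1)
    R=cv2.Rodrigues(np.asarray(p['rvec'],float))[0]
    W=(P-np.asarray(p['tvec']).ravel())@R
    W[z<=0]=np.nan
    return W
E
python3 - <<'E'
from h import *
s=get_state();print(s)
for n in ['scene','top','wrist']:
    p=cam(n,n+'0.png');np.savez('/tmp/'+n,**{k:v for k,v in p.items()})
    for q in ['cover','rest','stand','tray','core_a','model','bucket','mould']:
        try: print(n,q,[(np.round(r['at']).tolist(),round(float(r['score']),2)) for r in finder.find_in(p,q)])
        except Exception as e: print(n,q,e)
print(get_state()['clock'])
E
```

```text
pics
{'clock': 0.0, 'joint_pos': array([-1.44360086e+00,  3.14001749e-01,  4.50145656e-02,  1.30360688e+00,
       -2.00506488e-05,  1.43121823e+00]), 'qvel': array([ 0.00092012, -0.00078852, -0.00122756, -0.00139898, -0.00046651,
        0.00016404]), 'tau': array([-6.46051449e-04, -4.80630004e+01,  2.98533815e+01,  1.95789366e-02,
       -2.42276565e-04, -4.11054401e-06]), 'tcp_pos': array([ 0.15150674, -0.55410298,  0.19682271]), 'orientation': array([-8.98914391e-04,  9.91116763e-01,  1.32991553e-01, -4.45997874e-06]), 'wrist_force': array([-0.69066809, -0.6988757 ,  0.67647364]), 'ft_torque': array([ 0.01543764,  0.0118922 , -0.00381033]), 'finger_gap': 0.08556975236474541}
scene cover [([147.0, 266.0], 0.94), ([274.0, 228.0], 0.86), ([214.0, 329.0], 0.76)]
scene rest [([320.0, 196.0], 0.97), ([497.0, 235.0], 0.87), ([456.0, 301.0], 0.57)]
scene stand [([279.0, 255.0], 0.64)]
scene tray []
scene core_a []
scene model [([358.0, 264.0], 0.58)]
scene bucket [([373.0, 334.0], 0.85)]
scene mould [([390.0, 227.0], 0.74)]
top cover [([508.0, 190.0], 0.98), ([388.0, 134.0], 0.9), ([382.0, 246.0], 0.6)]
top rest [([191.0, 252.0], 0.93), ([394.0, 388.0], 0.68), ([165.0, 383.0], 0.59)]
top stand [([388.0, 267.0], 0.82)]
top tray [([397.0, 269.0], 0.75)]
top core_a []
top model [([280.0, 221.0], 0.6)]
top bucket [([236.0, 132.0], 0.61), ([388.0, 268.0], 0.2)]
top mould [([278.0, 334.0], 0.62), ([382.0, 246.0], 0.54)]
wrist cover []
wrist rest [([29.0, 67.0], 0.64)]
wrist stand []
wrist tray []
wrist core_a []
wrist model []
wrist bucket []
wrist mould []
1.35
```

View pics/top0.png

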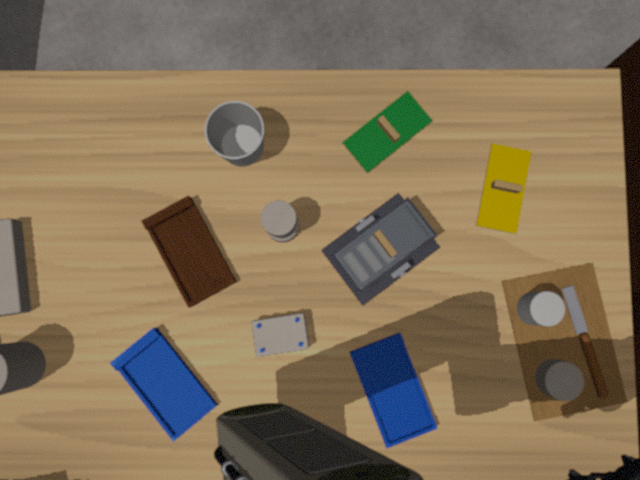

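View pics/scene0.png

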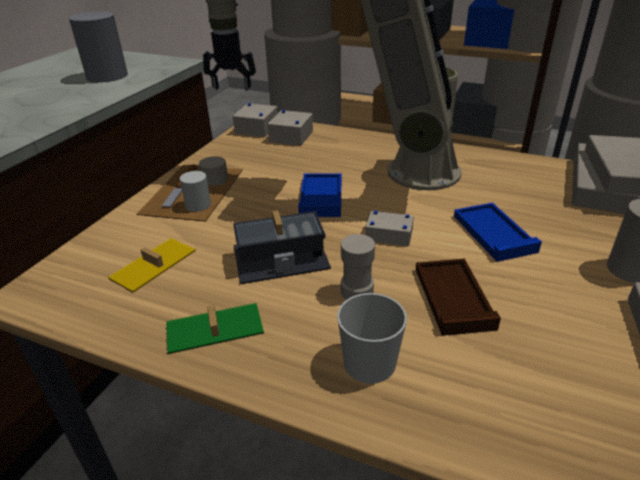

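The top view shows the tray with its cover and wooden bar at about (385,243), the cores at the lower left of it, the brown rest at (191,252), and the model between them at (280,220). Next I measure.

Run:
```python
from h import *
p=dict(np.load('/tmp/top.npz'))
W=cloud(p)
im=p['image']
for c in [(385,243),(280,215),(191,252),(280,334),(236,110),(388,268),(360,260),(415,225),(191,203),(170,250),(430,240),(345,262)]:
    print(c,np.round(W[c[1],c[0]],3),im[c[1],c[0]])
a=im[180:315,305:455];cv2.imwrite('pics/crop0.png',cv2.cvtColor(cv2.resize(a,None,fx=5,fy=4.4,interpolation=cv2.INTER_CUBIC),cv2.COLOR_RGB2BGR))
a=im[185:320,130:250];cv2.imwrite('pics/crop1.png',cv2.cvtColor(cv2.resize(a,None,fx=4.4,fy=4.4,interpolation=cv2.INTER_CUBIC),cv2.COLOR_RGB2BGR))
# height map
h=W[180:315,305:455,2];v=np.clip((h+.02)/.14*255,0,255);v[np.isnan(v)]=0
cv2.imwrite('pics/hm0.png',cv2.resize(v.astype(np.uint8),None,fx=5,fy=4.4,interpolation=cv2.INTER_NEAREST))
print(p['intrinsics'],p['tvec'],p['rvec'])
```

```text
(385, 243) [ 0.546 -0.211  0.121] [153 127  88]
(280, 215) [ 0.6   -0.005  0.132] [145 138 132]
(191, 252) [0.539 0.194 0.014] [79 51 37]
(280, 334) [ 0.366 -0.     0.048] [155 145 138]
(236, 110) [0.827 0.09  0.085] [99 98 94]
(388, 268) [ 0.499 -0.22   0.088] [86 92 97]
(360, 260) [ 0.515 -0.164  0.088] [96 95 99]
(415, 225) [ 0.586 -0.276  0.086] [84 85 88]
(191, 203) [0.641 0.191 0.036] [68 39 23]
(170, 250) [0.543 0.24  0.011] [77 47 27]
(430, 240) [ 0.555 -0.306  0.085] [55 56 63]
(345, 262) [ 0.511 -0.134  0.087] [93 94 98]
[[603.24344688   0.         320.21186772]
 [  0.         603.24344688 247.29358708]
 [  0.           0.           1.        ]] [-0.08198465  0.54689052  1.2540558 ] [ 2.16582746 -2.17073177  0.09658761]
```

View pics/crop0.png

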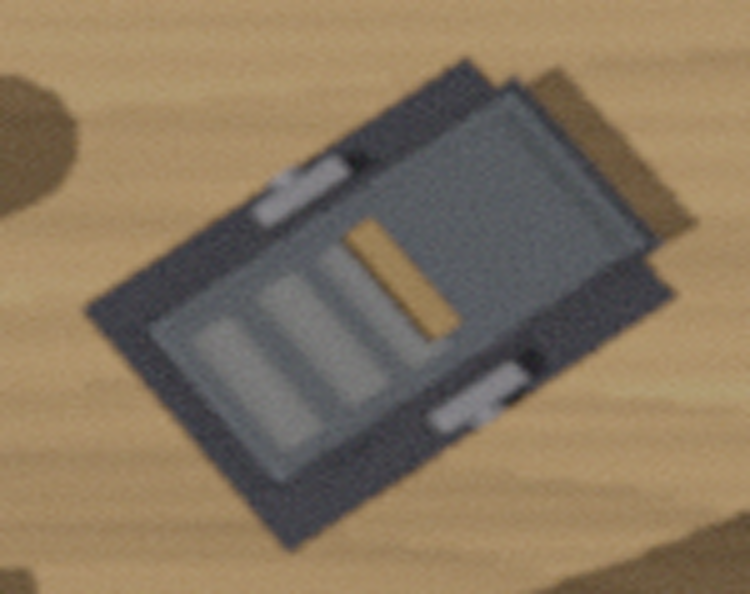

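View pics/crop1.png

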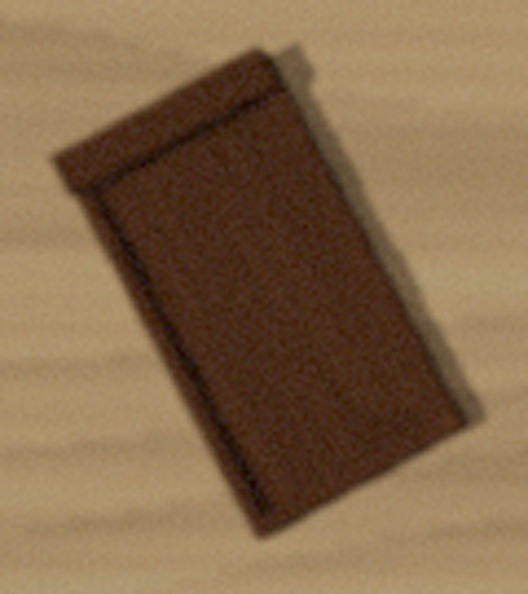

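View pics/hm0.png

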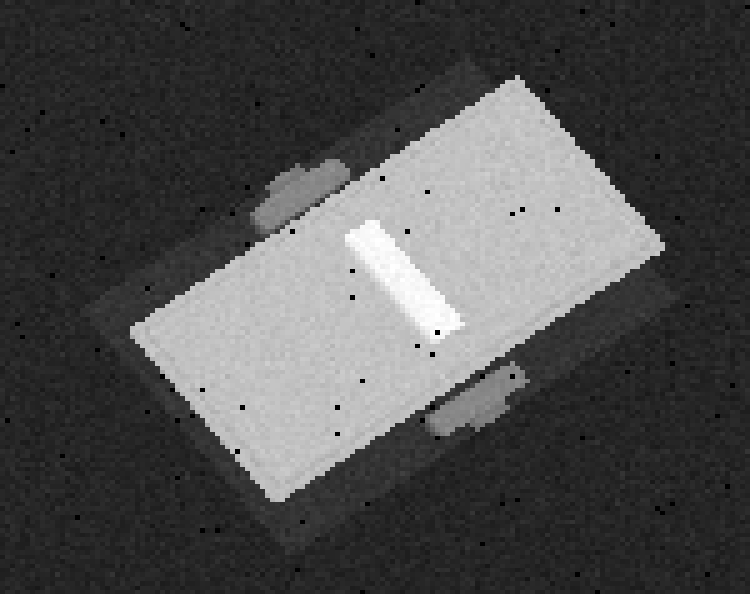

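Run:
```python
from h import *
p=dict(np.load('/tmp/top.npz'))
W=cloud(p)
def rect(m,name):
    n,l,st,c=cv2.connectedComponentsWithStats(m.astype(np.uint8))
    i=1+np.argmax(st[1:,4]);q=W[l==i]
    (cx,cy),(w,h),a=r=cv2.minAreaRect((q[:,:2]*1000).astype(np.float32))
    b=cv2.boxPoints(r); e=b[1]-b[0];f=b[2]-b[1]
    L=e if np.hypot(*e)>np.hypot(*f) else f
    print(name,st[i,4],'c',round(cx,1),round(cy,1),'size',round(w,1),round(h,1),'axis deg',np.degrees(np.arctan2(L[1],L[0])).round(2),'zmed',np.median(q[:,2]).round(4),'mean',np.round(q.mean(0),4))
box=np.zeros((480,640),bool);box[180:315,310:450]=1
z=W[...,2]
rect(box&(z>.075)&(z<.105),'tray');rect(box&(z>.11),'bar')
rect(box&(z>.005),'stand')
box[:]=0;box[185:320,130:250]=1
rect(box&(z>.006),'rest');rect(box&(z>.027),'lip');rect(box&(z>.006)&(z<.017),'floor')
box[:]=0;box[170:250,240:310]=1;rect(box&(z>.115),'model')
box[:]=0;box[300:370,240:320]=1;rect(box&(z>.03),'mould')
p=dict(np.load('/tmp/scene.npz'));W=cloud(p);z=W[...,2]
box=np.zeros((480,640),bool);box[200:290,225:340]=1
rect(box&(z>.075)&(z<.105),'S tray');rect(box&(z>.11),'S bar')
box[:]=0;box[245:340,405:505]=1
rect(box&(z>.006),'S rest');rect(box&(z>.027),'S lip')
```

```text
tray 4581 c 545.7 -212.9 size 100.0 198.7 axis deg -53.55 zmed 0.0863 mean [ 0.5448 -0.2122  0.0862]
bar 219 c 546.5 -213.0 size 59.6 15.0 axis deg 37.05 zmed 0.1163 mean [ 0.5462 -0.2124  0.1164]
stand 6865 c 549.0 -216.9 size 158.0 224.5 axis deg -52.77 zmed 0.085 mean [ 0.5421 -0.2103  0.0661]
rest 5447 c 543.3 199.9 size 223.9 122.6 axis deg 30.62 zmed 0.0143 mean [0.5404 0.1979 0.017 ]
lip 590 c 621.5 242.2 size 24.9 115.0 axis deg -61.39 zmed 0.0347 mean [0.6213 0.2417 0.0347]
floor 3575 c 534.1 196.4 size 185.6 100.8 axis deg 28.17 zmed 0.0127 mean [0.5346 0.1955 0.0127]
model 997 c 594.8 -2.3 size 68.9 68.1 axis deg 44.19 zmed 0.1308 mean [ 0.5944 -0.0025  0.1306]
mould 1946 c 363.8 0.6 size 75.0 110.2 axis deg -81.39 zmed 0.0456 mean [0.364  0.     0.0458]
S tray 2268 c 549.0 -212.1 size 108.6 199.1 axis deg -52.25 zmed 0.0838 mean [ 0.5572 -0.2086  0.0837]
S bar 99 c 550.9 -211.4 size 63.7 13.9 axis deg 36.22 zmed 0.114 mean [ 0.5527 -0.2103  0.1138]
S rest 4065 c 542.5 197.6 size 215.7 116.4 axis deg 28.96 zmed 0.0116 mean [0.5518 0.2027 0.0156]
S lip 572 c 624.7 243.2 size 26.3 115.9 axis deg -61.76 zmed 0.032 mean [0.6266 0.2427 0.0318]
```

```bash
cat >> h.py <<'E'
from scipy.spatial.transform import Rotation as Ro
def cur():
    s=get_state();q=s['orientation'];return np.array(s['tcp_pos']),Ro.from_quat([q[1],q[2],q[3],q[0]]),s
def down(yaw): # tool x at yaw deg, z down
    c,s_=np.cos(np.radians(yaw)),np.sin(np.radians(yaw))
    return Ro.from_matrix(np.array([[c,s_,0],[s_,-c,0],[0,0,-1]]))
def rel(p,R):
    p0,R0,s=cur()
    d=R0.inv().apply(np.array(p)-p0)*1000;r=(R0.inv()*R).as_rotvec(degrees=True)
    print('xyz',d.round(1),'rot',r.round(2))
E
python3 - <<'E'
from h import *
rel([.588,-.267,.18],down(36.8)); print(cur()[0],cur()[1].as_matrix().round(3))
E
```

```text
xyz [ 496.8 -162.5   17.7] rot [ 1.000e-02  0.000e+00 -2.151e+01]
[ 0.15160042 -0.55471865  0.19771722] [[ 0.965  0.264  0.   ]
 [ 0.264 -0.965 -0.   ]
 [-0.     0.    -1.   ]]
```

Call:
arm_command([
  {"x": 50,"y": -16,"z": 0,"rz": -2,"hand": 1},
  {"x": 100,"y": -33,"z": 0,"rz": -5,"hand": 1},
  {"x": 150,"y": -49,"z": 0,"rz": -8,"hand": 1},
  {"x": 200,"y": -65,"z": 0,"rz": -10,"hand": 1},
  {"x": 250,"y": -82,"z": 0,"rz": -12,"hand": 1},
  {"x": 305,"y": -100,"z": 0,"rz": -15,"hand": 1},
  {"x": 360,"y": -118,"z": 0,"rz": -17,"hand": 1},
  {"x": 410,"y": -134,"z": 5,"rz": -20,"hand": 1},
  {"x": 460,"y": -150,"z": 15,"rz": -21.5,"hand": 1},
  {"x": 497,"y": -162.5,"z": 18,"rz": -21.5,"hand": 1},
])

```text
invalid input at $.motion[0]: expected keys x, y, z, rx, ry, rz, hand
```

Call:
arm_command([
  {"z": 0,"hand": 1},
  {"z": 0,"hand": 1},
])

```text
invalid input at $.motion[0]: expected keys x, y, z, rx, ry, rz, hand
```

Run:
```python
from h import *
rel([.588,-.267,.13],down(36.8)); p,R,s=cur();print(p,s['wrist_force'],s['finger_gap'],s['clock'])
p=cam('top','t1.png');cam('wrist','w1.png')
W=cloud(p)
```

```text
xyz [ 496.8 -162.5   67.7] rot [ 1.000e-02  0.000e+00 -2.151e+01]
[ 0.15160042 -0.55471865  0.19771722] [0.41928467 0.823371   0.17848407] 0.08550467111014054 1.35
```

View pics/w1.png

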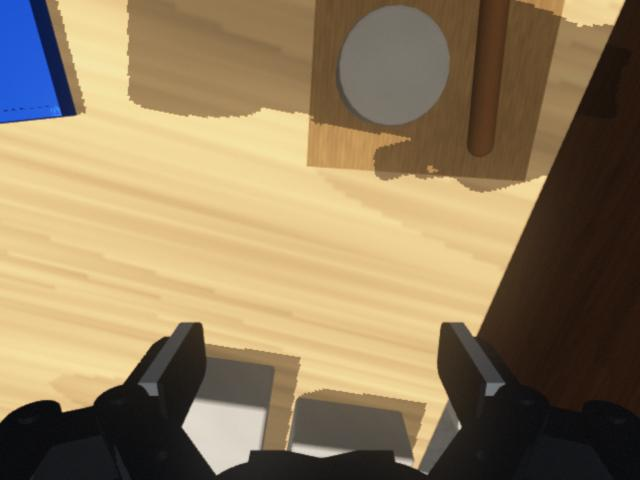

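The wrist view shows the arm is still at its start pose, because every row needs all seven keys.

Call:
arm_command([
  {"x": 50,"y": -16,"z": 0,"rx": 0,"ry": 0,"rz": -2,"hand": 1},
  {"x": 100,"y": -33,"z": 0,"rx": 0,"ry": 0,"rz": -5,"hand": 1},
  {"x": 150,"y": -49,"z": 0,"rx": 0,"ry": 0,"rz": -8,"hand": 1},
  {"x": 200,"y": -65,"z": 0,"rx": 0,"ry": 0,"rz": -10,"hand": 1},
  {"x": 250,"y": -82,"z": 0,"rx": 0,"ry": 0,"rz": -12,"hand": 1},
  {"x": 305,"y": -100,"z": 0,"rx": 0,"ry": 0,"rz": -15,"hand": 1},
  {"x": 360,"y": -118,"z": 0,"rx": 0,"ry": 0,"rz": -17,"hand": 1},
  {"x": 410,"y": -134,"z": 5,"rx": 0,"ry": 0,"rz": -20,"hand": 1},
  {"x": 460,"y": -150,"z": 15,"rx": 0,"ry": 0,"rz": -21.5,"hand": 1},
  {"x": 497,"y": -162.5,"z": 18,"rx": 0,"ry": 0,"rz": -21.5,"hand": 1},
])

```text
clock: 2.7
tcp_pos: [0.5896, -0.2652, 0.1788]
orientation: [-0.0, 0.949, 0.316, -0.0]
wrist_force: [-0.5, 0.6, -0.7]
finger_gap: -0.0001
```

Call:
arm_command([
  {"x": 0,"y": 0,"z": 0,"rx": 0,"ry": 0,"rz": 0,"hand": 1},
  {"x": 0,"y": 0,"z": 0,"rx": 0,"ry": 0,"rz": 0,"hand": 1},
])

```text
clock: 2.95
tcp_pos: [0.5878, -0.267, 0.1796]
orientation: [-0.0, 0.949, 0.316, -0.0]
wrist_force: [-0.5, -0.9, 0.0]
finger_gap: 0.0003
```

Run:
```python
from h import *
rel([.588,-.267,.1],down(36.8)); p,R,s=cur();print(p,s['wrist_force'],s['finger_gap'],s['clock'])
p=cam('top','t1.png');cam('wrist','w1.png')
```

```text
xyz [ 0.3  0.1 79.6] rot [-0.02  0.04 -0.  ]
[ 0.58776279 -0.26703576  0.17955951] [-0.46084487 -0.88479311  0.01327515] 0.00031547780063556527 2.95
```

View pics/w1.png

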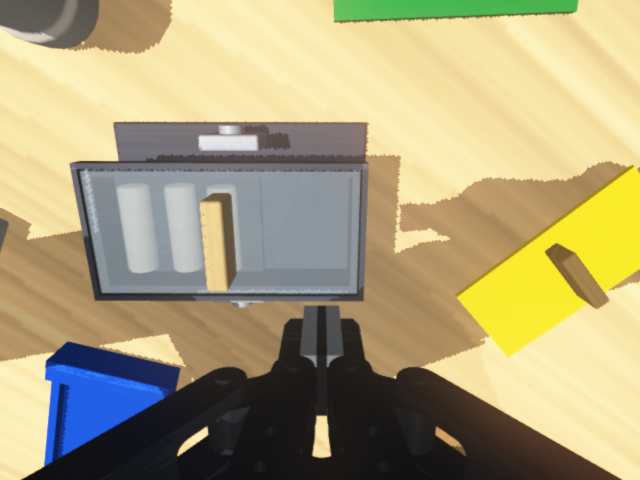

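View pics/t1.png

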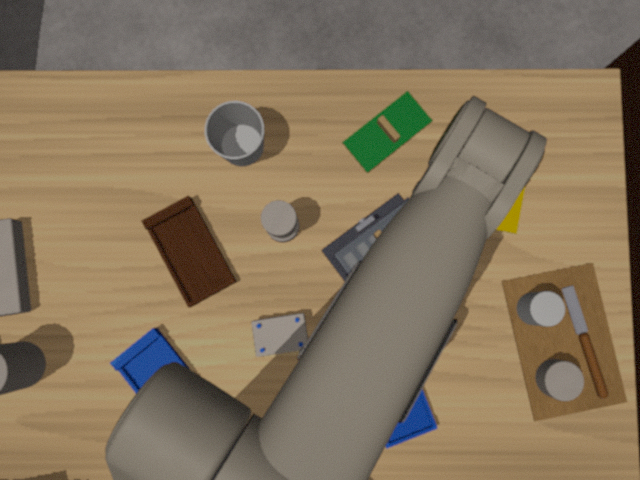

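The gutter end is under the fingers at (320,330), with its seam at column 262. The cores are at columns 135–225. I'll descend to just above the plate.

Call:
arm_command([
  {"x": 0,"y": 0,"z": 40,"rx": 0,"ry": 0,"rz": 0,"hand": 1},
  {"x": 0,"y": 0,"z": 75,"rx": 0,"ry": 0,"rz": 0,"hand": 1},
  {"x": 0,"y": 0,"z": 88,"rx": 0,"ry": 0,"rz": 0,"hand": 1},
  {"x": 0,"y": 0,"z": 90,"rx": 0,"ry": 0,"rz": 0,"hand": 1},
  {"x": 0,"y": 0,"z": 92,"rx": 0,"ry": 0,"rz": 0,"hand": 1},
  {"x": 0,"y": 0,"z": 93,"rx": 0,"ry": 0,"rz": 0,"hand": 1},
  {"x": 0,"y": 0,"z": 93,"rx": 0,"ry": 0,"rz": 0,"hand": 1},
  {"x": 0,"y": 0,"z": 93,"rx": 0,"ry": 0,"rz": 0,"hand": 1},
])

```text
clock: 4.05
tcp_pos: [0.5884, -0.267, 0.0872]
orientation: [0.0, 0.949, 0.316, 0.0]
wrist_force: [-0.5, 0.4, -0.8]
finger_gap: 0.0001
```

Call:
arm_command([
  {"x": 0,"y": 0.7,"z": 2,"rx": 0.8,"ry": 0,"rz": 0,"hand": 1},
  {"x": 0,"y": 1.3,"z": 3.1,"rx": 1.7,"ry": 0,"rz": 0,"hand": 1},
  {"x": 0,"y": 2,"z": 4.2,"rx": 2.6,"ry": 0,"rz": 0,"hand": 1},
  {"x": 0,"y": 2.6,"z": 5.2,"rx": 3.4,"ry": 0,"rz": 0,"hand": 1},
  {"x": 0,"y": 3.3,"z": 6.3,"rx": 4.3,"ry": 0,"rz": 0,"hand": 1},
  {"x": 0,"y": 3.9,"z": 7.3,"rx": 5.2,"ry": 0,"rz": 0,"hand": 1},
  {"x": 0,"y": 4.5,"z": 8.4,"rx": 6,"ry": 0,"rz": 0,"hand": 1},
  {"x": 0,"y": 5,"z": 9.5,"rx": 6.9,"ry": 0,"rz": 0,"hand": 1},
  {"x": 0,"y": 6,"z": 11.7,"rx": 8.6,"ry": 0,"rz": 0,"hand": 1},
  {"x": 0,"y": 6,"z": 11.7,"rx": 8.6,"ry": 0,"rz": 0,"hand": 1},
])

```text
clock: 5.3
tcp_pos: [0.5918, -0.2721, 0.0743]
orientation: [-0.071, 0.946, 0.314, -0.024]
wrist_force: [-0.5, 0.0, 0.1]
finger_gap: 0.0002
```

Run:
```python
from h import *
cam('wrist','w2.png');cam('scene','s2.png')
```

```text
(no output)
```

View pics/w2.png

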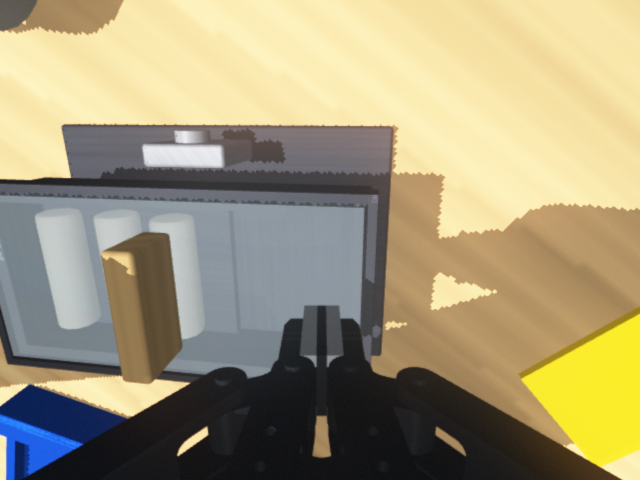

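View pics/s2.png

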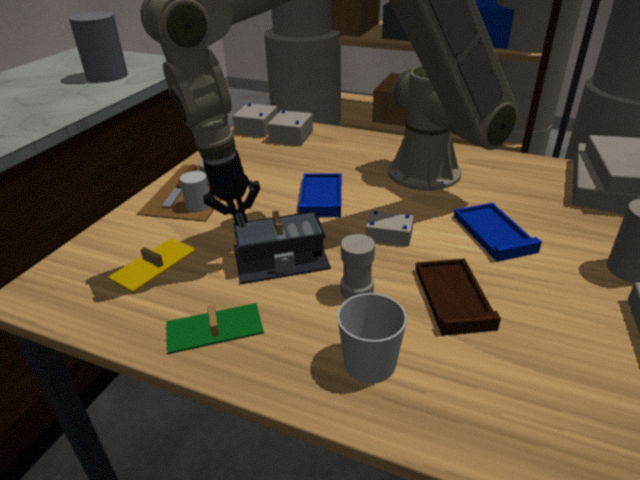

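Run:
```python
from h import *
print(get_state()['wrist_force'],get_state()['tcp_pos'])
ex=np.array([.599,-.801,0]);ey=np.array([.801,.599,0]);c=np.array([.547,-.2125,0])
for n in ['scene','wrist']:
    p=cam(n);W=cloud(p)
    X=(W-c)@ex;Y=(W-c)@ey;Z=W[...,2]
    for lo in range(-100,110,20):
        m=(abs(X-lo/1000-.005)<.005)&(abs(Y)<.044)&(Z>.05)&(Z<.1)
        print(n,lo+5,m.sum(),np.nanmedian(Z[m]).round(4) if m.sum() else None, end=' | ')
    print()
    if n=='wrist':
        print([ (r,np.round([X[r,320],Y[r,320],Z[r,320]],3)) for r in range(290,420,10)])
        print([ (r,np.round([X[r,310],Y[r,310],Z[r,310]],3)) for r in range(290,420,10)])
```

```text
[ 0.5387736  -0.02662883 -0.4671758 ] [ 0.59175814 -0.27179358  0.07480096]
scene -95 71 0.0826 | scene -75 93 0.0844 | scene -55 93 0.0839 | scene -35 93 0.084 | scene -15 88 0.0841 | scene 5 64 0.0856 | scene 25 99 0.0842 | scene 45 93 0.0844 | scene 65 94 0.084 | scene 85 82 0.0838 | scene 105 0 None | 
wrist -95 567 0.0854 | wrist -75 2692 0.0862 | wrist -55 2890 0.0862 | wrist -35 3030 0.0863 | wrist -15 760 0.0863 | wrist 5 3476 0.0887 | wrist 25 3289 0.0863 | wrist 45 3547 0.0864 | wrist 65 2411 0.0864 | wrist 85 2388 0.0864 | wrist 105 0 None | 
[(290, array([0.075, 0.007, 0.086])), (300, array([0.075, 0.002, 0.086])), (310, array([0.08 , 0.012, 0.116])), (320, array([0.081, 0.012, 0.124])), (330, array([0.082, 0.013, 0.132])), (340, array([0.083, 0.013, 0.138])), (350, array([0.084, 0.012, 0.142])), (360, array([0.085, 0.011, 0.146])), (370, array([0.084, 0.007, 0.145])), (380, array([0.084, 0.004, 0.145])), (390, array([ 0.084, -0.   ,  0.145])), (400, array([ 0.085, -0.003,  0.146])), (410, array([ 0.084, -0.007,  0.146]))]
[(290, array([0.071, 0.007, 0.087])), (300, array([0.071, 0.002, 0.087])), (310, array([0.076, 0.012, 0.117])), (320, array([0.078, 0.012, 0.124])), (330, array([0.079, 0.012, 0.131])), (340, array([0.08 , 0.012, 0.137])), (350, array([0.081, 0.013, 0.144])), (360, array([0.082, 0.013, 0.149])), (370, array([0.083, 0.013, 0.154])), (380, array([0.084, 0.013, 0.159])), (390, array([0.085, 0.013, 0.163])), (400, array([0.085, 0.011, 0.165])), (410, array([0.083, 0.002, 0.157]))]
```

Run:
```python
from h import *
ex=np.array([.599,-.801,0]);ey=np.array([.801,.599,0]);c=np.array([.547,-.2125,0])
p=cam('scene','s3.png');W=cloud(p)
X=(W-c)@ex;Y=(W-c)@ey;Z=W[...,2]
for r in range(195,250,3):
    print(r,[ (int(k),np.round([X[r,k]*1e3,Y[r,k]*1e3,Z[r,k]*1e3]).tolist()) for k in range(232,248,4)])
im=p['image'][170:290,190:350];cv2.imwrite('pics/s3c.png',cv2.cvtColor(cv2.resize(im,None,fx=5,fy=5,interpolation=cv2.INTER_CUBIC),cv2.COLOR_RGB2BGR))
```

```text
195 [(232, [92.0, 12.0, 192.0]), (236, [84.0, 18.0, 194.0]), (240, [76.0, 20.0, 194.0]), (244, [50.0, -325.0, -2.0])]
198 [(232, [93.0, 14.0, 186.0]), (236, [85.0, 19.0, 188.0]), (240, [77.0, 21.0, 187.0]), (244, [52.0, -304.0, -1.0])]
201 [(232, [94.0, 4.0, 173.0]), (236, [86.0, 19.0, 180.0]), (240, [77.0, 19.0, 179.0]), (244, [68.0, -6.0, 163.0])]
204 [(232, [95.0, 23.0, 177.0]), (236, [78.0, -282.0, -3.0]), (240, [78.0, 15.0, 169.0]), (244, [69.0, 8.0, 164.0])]
207 [(232, [96.0, 12.0, 163.0]), (236, [79.0, -264.0, -2.0]), (240, [79.0, 15.0, 162.0]), (244, [70.0, 9.0, 157.0])]
210 [(232, [97.0, 12.0, 156.0]), (236, [88.0, 6.0, 151.0]), (240, [80.0, 15.0, 155.0]), (244, [71.0, 8.0, 149.0])]
213 [(232, [98.0, 13.0, 149.0]), (236, [89.0, 14.0, 148.0]), (240, [81.0, 15.0, 147.0]), (244, [72.0, 8.0, 141.0])]
216 [(232, [95.0, -217.0, -0.0]), (236, [90.0, 12.0, 139.0]), (240, [82.0, 15.0, 139.0]), (244, [73.0, 9.0, 134.0])]
219 [(232, [96.0, -205.0, -2.0]), (236, [91.0, 10.0, 130.0]), (240, [82.0, 12.0, 130.0]), (244, [74.0, 11.0, 128.0])]
222 [(232, [97.0, -194.0, -5.0]), (236, [92.0, 7
[... 413 characters left out ...]
 83.0])]
234 [(232, [103.0, -131.0, -1.0]), (236, [95.0, -13.0, 76.0]), (240, [87.0, 1.0, 84.0]), (244, [78.0, 5.0, 85.0])]
237 [(232, [104.0, -117.0, -0.0]), (236, [97.0, 8.0, 82.0]), (240, [88.0, 15.0, 85.0]), (244, [79.0, 16.0, 84.0])]
240 [(232, [105.0, -106.0, -2.0]), (236, [98.0, 20.0, 82.0]), (240, [89.0, 24.0, 83.0]), (244, [81.0, 28.0, 84.0])]
243 [(232, [107.0, -94.0, -3.0]), (236, [99.0, 32.0, 82.0]), (240, [91.0, 39.0, 86.0]), (244, [82.0, 39.0, 84.0])]
246 [(232, [108.0, -78.0, -1.0]), (236, [98.0, -67.0, 5.0]), (240, [92.0, 49.0, 84.0]), (244, [83.0, 49.0, 83.0])]
249 [(232, [109.0, -68.0, -3.0]), (236, [100.0, -50.0, 8.0]), (240, [93.0, 50.0, 77.0]), (244, [84.0, 53.0, 77.0])]
```

View pics/s3c.png

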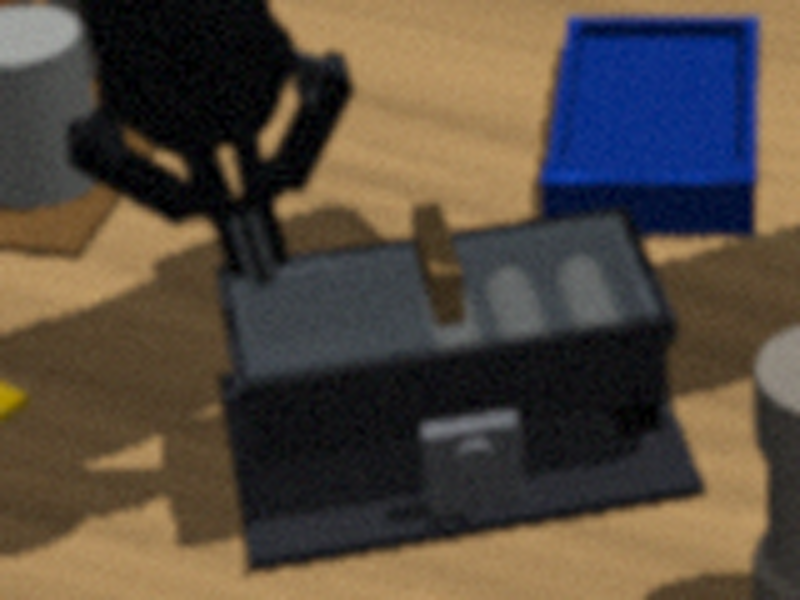

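Run:
```python
from h import *
print(env.tcp_to_grasp,[a for a in dir(env) if a[0]!='_'])
rel([.588,-.267,.062],down(36.8))
```

```text
0.0187 ['MotionError', 'tcp_to_grasp']
xyz [-0.3 -3.8 14. ] rot [-8.58 -0.   -0.  ]
```

Call:
arm_command([
  {"x": 0,"y": -2,"z": 4,"rx": -4.3,"ry": 0,"rz": 0,"hand": 1},
  {"x": 0,"y": -4,"z": 10,"rx": -8.6,"ry": 0,"rz": 0,"hand": 1},
  {"x": 0,"y": -4,"z": 14,"rx": -8.6,"ry": 0,"rz": 0,"hand": 1},
  {"x": 0,"y": -4,"z": 14,"rx": -8.6,"ry": 0,"rz": 0,"hand": 1},
])

```text
clock: 6.05
tcp_pos: [0.5884, -0.267, 0.0621]
orientation: [-0.0, 0.949, 0.316, -0.0]
wrist_force: [0.1, -0.1, -0.1]
finger_gap: 0.0
```

Run:
```python
from h import *
ex=np.array([.599,-.801,0]);ey=np.array([.801,.599,0]);c=np.array([.547,-.2125,0])
print(cur()[0],cur()[2]['wrist_force'])
p=cam('scene','s4.png');W=cloud(p)
X=(W-c)@ex*1e3;Y=(W-c)@ey*1e3;Z=W[...,2]*1e3
m=(X>50)&(X<95)&(abs(Y)<25)&(Z>92)&(Z<140)
print(np.percentile(Z[m],[0,1,3,10]),np.percentile(X[m],[2,50,98]),np.percentile(Y[m],[2,50,98]))
```

```text
[ 0.58835933 -0.26698695  0.06209633] [ 0.13755952 -0.14382109 -0.09980226]
[ 93.49507631  96.46486472  98.73815284 103.05093289] [55.39620106 69.47155574 85.70470946] [-2.04944421 11.43880445 16.29144147]
```

Call:
arm_command([
  {"x": 0,"y": 0,"z": 3,"rx": 0,"ry": 0,"rz": 0,"hand": 1},
  {"x": 0,"y": 0,"z": 6,"rx": 0,"ry": 0,"rz": 0,"hand": 1},
  {"x": 0,"y": 0,"z": 8,"rx": 0,"ry": 0,"rz": 0,"hand": 1},
  {"x": 0,"y": 0,"z": 9,"rx": 0,"ry": 0,"rz": 0,"hand": 1},
  {"x": 0,"y": 0,"z": 10,"rx": 0,"ry": 0,"rz": 0,"hand": 1},
  {"x": 0,"y": 0,"z": 10,"rx": 0,"ry": 0,"rz": 0,"hand": 1},
])

```text
clock: 6.85
tcp_pos: [0.5882, -0.2671, 0.0523]
orientation: [0.0, 0.949, 0.315, 0.0]
wrist_force: [-1.5, -0.4, 4.2]
finger_gap: -0.0005
```

Call:
arm_command([
  {"x": 0,"y": 0.3,"z": 1.7,"rx": 1.4,"ry": 0,"rz": 0,"hand": 1},
  {"x": 0,"y": 0.5,"z": 3.4,"rx": 2.9,"ry": 0,"rz": 0,"hand": 1},
  {"x": 0,"y": 0.7,"z": 5.1,"rx": 4.3,"ry": 0,"rz": 0,"hand": 1},
  {"x": 0,"y": 0.9,"z": 6.8,"rx": 5.7,"ry": 0,"rz": 0,"hand": 1},
  {"x": 0,"y": 0.9,"z": 6.8,"rx": 5.7,"ry": 0,"rz": 0,"hand": 1},
  {"x": 0,"y": 0.9,"z": 6.8,"rx": 5.7,"ry": 0,"rz": 0,"hand": 1},
  {"x": 0,"y": 1,"z": 8.6,"rx": 7.2,"ry": 0,"rz": 0,"hand": 1},
  {"x": 0,"y": 1,"z": 10.3,"rx": 8.6,"ry": 0,"rz": 0,"hand": 1},
  {"x": 0,"y": 1,"z": 10.3,"rx": 8.6,"ry": 0,"rz": 0,"hand": 1},
  {"x": 0,"y": 1,"z": 10.3,"rx": 8.6,"ry": 0,"rz": 0,"hand": 1},
])

```text
clock: 8.1
tcp_pos: [0.589, -0.268, 0.0414]
orientation: [-0.071, 0.946, 0.315, -0.024]
wrist_force: [1.8, -2.8, 3.8]
finger_gap: -0.0001
```

Run:
```python
from h import *
cam('wrist','w5.png')
```

```text
(no output)
```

View pics/w5.png

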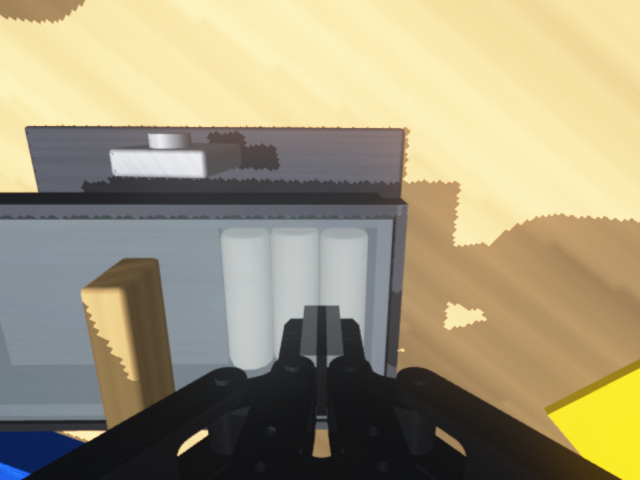

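All three cores lie side by side at the gutter end (columns 222–368). I'll tip a little further so they seat.

Call:
arm_command([
  {"x": 0,"y": 0.3,"z": 1.7,"rx": 1.4,"ry": 0,"rz": 0,"hand": 1},
  {"x": 0,"y": 0.5,"z": 3.4,"rx": 2.9,"ry": 0,"rz": 0,"hand": 1},
  {"x": 0,"y": 0.7,"z": 5.1,"rx": 4.3,"ry": 0,"rz": 0,"hand": 1},
  {"x": 0,"y": 0.9,"z": 6.8,"rx": 5.7,"ry": 0,"rz": 0,"hand": 1},
  {"x": 0,"y": 0.9,"z": 6.8,"rx": 5.7,"ry": 0,"rz": 0,"hand": 1},
  {"x": 0,"y": 0.9,"z": 6.8,"rx": 5.7,"ry": 0,"rz": 0,"hand": 1},
  {"x": 0,"y": 0.9,"z": 6.8,"rx": 5.7,"ry": 0,"rz": 0,"hand": 1},
  {"x": 0,"y": 0.9,"z": 6.8,"rx": 5.7,"ry": 0,"rz": 0,"hand": 1},
  {"x": 0,"y": 0.7,"z": 5.1,"rx": 4.3,"ry": 0,"rz": 0,"hand": 1},
  {"x": 0,"y": 0.5,"z": 3.4,"rx": 2.9,"ry": 0,"rz": 0,"hand": 1},
])

```text
clock: 9.4
tcp_pos: [0.5884, -0.2676, 0.0382]
orientation: [-0.094, 0.944, 0.314, -0.032]
wrist_force: [0.9, -1.8, 4.5]
finger_gap: 0.0001
```

Run:
```python
from h import *
cam('wrist','w6.png')
rel([.588,-.2675,.056],down(36.8))
```

```text
xyz [ -0.5  -3.3 -16.7] rot [-11.35   0.02   0.02]
```

View pics/w6.png

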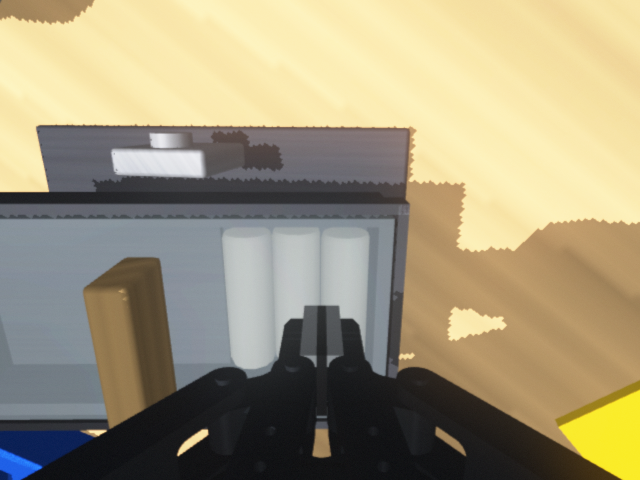

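The cores stay grouped, so I'll ease the tray up over about 1.25 s (roughly 0.17 rad/s).

Call:
arm_command([
  {"x": 0,"y": -0.3,"z": -1.7,"rx": -1.4,"ry": 0,"rz": 0,"hand": 1},
  {"x": 0,"y": -0.6,"z": -3.4,"rx": -2.8,"ry": 0,"rz": 0,"hand": 1},
  {"x": 0,"y": -1,"z": -5.1,"rx": -4.2,"ry": 0,"rz": 0,"hand": 1},
  {"x": 0,"y": -1.4,"z": -6.8,"rx": -5.7,"ry": 0,"rz": 0,"hand": 1},
  {"x": 0,"y": -1.8,"z": -8.5,"rx": -7.1,"ry": 0,"rz": 0,"hand": 1},
  {"x": 0,"y": -2.2,"z": -10.2,"rx": -8.5,"ry": 0,"rz": 0,"hand": 1},
  {"x": 0,"y": -2.6,"z": -11.6,"rx": -9.7,"ry": 0,"rz": 0,"hand": 1},
  {"x": 0,"y": -2.9,"z": -13,"rx": -10.6,"ry": 0,"rz": 0,"hand": 1},
  {"x": 0,"y": -3.1,"z": -14.3,"rx": -11.3,"ry": 0,"rz": 0,"hand": 1},
  {"x": 0,"y": -3.3,"z": -16,"rx": -11.3,"ry": 0,"rz": 0,"hand": 1},
])

```text
clock: 10.7
tcp_pos: [0.5888, -0.2676, 0.0543]
orientation: [-0.001, 0.949, 0.316, -0.0]
wrist_force: [-0.4, 0.2, -0.7]
finger_gap: -0.0005
```

Call:
arm_command([
  {"x": 0,"y": 0,"z": -15,"rx": 0,"ry": 0,"rz": 0,"hand": 1},
  {"x": 0,"y": 0,"z": -40,"rx": 0,"ry": 0,"rz": 0,"hand": 1},
  {"x": 0,"y": 0,"z": -75,"rx": 0,"ry": 0,"rz": 0,"hand": 1},
  {"x": 0,"y": -35,"z": -85,"rx": 0,"ry": 0,"rz": 0,"hand": 0},
  {"x": 0,"y": -68,"z": -85,"rx": 0,"ry": 0,"rz": 0,"hand": -0.2},
  {"x": 0,"y": -68,"z": -85,"rx": 0,"ry": 0,"rz": 0,"hand": -0.2},
  {"x": 0,"y": -68,"z": -85,"rx": 0,"ry": 0,"rz": 0,"hand": -0.2},
])

```text
clock: 11.58
tcp_pos: [0.5491, -0.2141, 0.1404]
orientation: [-0.001, 0.949, 0.316, 0.0]
wrist_force: [0.1, -0.3, 0.2]
finger_gap: 0.0513
```

Run:
```python
from h import *
pos,R,s=cur();print(pos,s['finger_gap'],s['wrist_force'])
ex=np.array([.599,-.801,0]);ey=np.array([.801,.599,0]);c=np.array([.547,-.2125,0])
p=cam('wrist','w7.png');W=cloud(p)
X=(W-c)@ex*1e3;Y=(W-c)@ey*1e3;Z=W[...,2]*1e3
for lo in range(-95,105,20):
    m=(abs(X-lo)<5)&(abs(Y)<40)&(Z>60)&(Z<105)
    print(lo,np.nanmedian(Z[m]).round(1) if m.sum() else None,end=' ')
m=(abs(X)<25)&(abs(Y)<45)&(Z>112)&(Z<119)
r=cv2.minAreaRect(W[m][:,:2].astype(np.float32)*1000);print('bar',r,np.median(Z[m]),m.sum())
t=p;f=(abs(Z-150)<70)
m=(Z>119)&(abs(X)<80)&(abs(Y)<50);print('finger low',np.percentile(Z[m],[0,1,5]) if m.sum() else None)
```

```text
[ 0.54908423 -0.21413654  0.14044723] 0.05134407941730153 [ 0.11737165 -0.3494266   0.15573514]
-95 85.3 -75 86.3 -55 86.3 -35 86.3 -15 86.4 5 86.5 25 86.4 45 86.4 65 86.4 85 86.5 bar ((548.7451782226562, -212.52569580078125), (59.98530197143555, 13.935648918151855), 36.77321243286133) 116.22648186360945 2727
finger low [119.01871432 184.75124508 197.22356132]
```

View pics/w7.png

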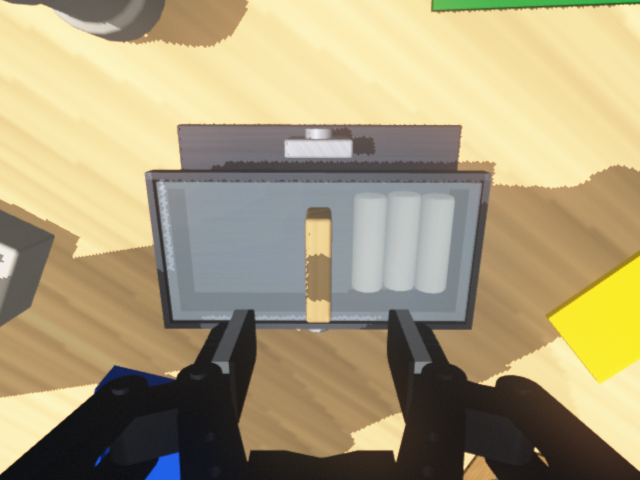

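The tray is level (86.3–86.5 mm along its whole length), the cover is seated and the cores sit at the right in columns 353–453. Next I grasp the bar.

Call:
arm_command([
  {"x": 0.5,"y": -1.5,"z": 30,"rx": 0,"ry": 0,"rz": 0,"hand": -0.2},
  {"x": 0.5,"y": -1.5,"z": 60,"rx": 0,"ry": 0,"rz": 0,"hand": -0.2},
  {"x": 0.5,"y": -1.5,"z": 75,"rx": 0,"ry": 0,"rz": 0,"hand": -0.2},
  {"x": 0.5,"y": -1.5,"z": 82,"rx": 0,"ry": 0,"rz": 0,"hand": -0.2},
  {"x": 0.5,"y": -1.5,"z": 82,"rx": 0,"ry": 0,"rz": 0,"hand": -0.2},
  {"x": 0.5,"y": -1.5,"z": 82,"rx": 0,"ry": 0,"rz": 0,"hand": -0.2},
])

```text
clock: 12.38
tcp_pos: [0.5483, -0.2122, 0.0586]
orientation: [-0.001, 0.949, 0.316, 0.0]
wrist_force: [-0.1, -0.6, 0.2]
finger_gap: 0.0515
```

Run:
```python
from h import *
cam('wrist','w8.png');p=cam('scene')
im=p['image'][170:290,210:350];cv2.imwrite('pics/s8c.png',cv2.cvtColor(cv2.resize(im,None,fx=5,fy=5,interpolation=cv2.INTER_CUBIC),cv2.COLOR_RGB2BGR))
```

```text
(no output)
```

View pics/w8.png

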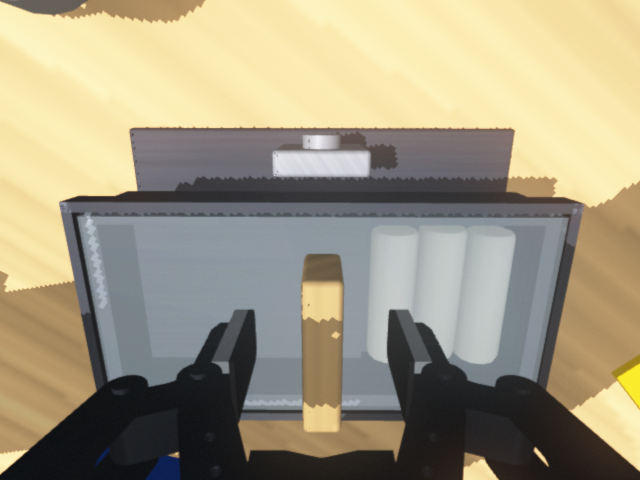

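View pics/s8c.png

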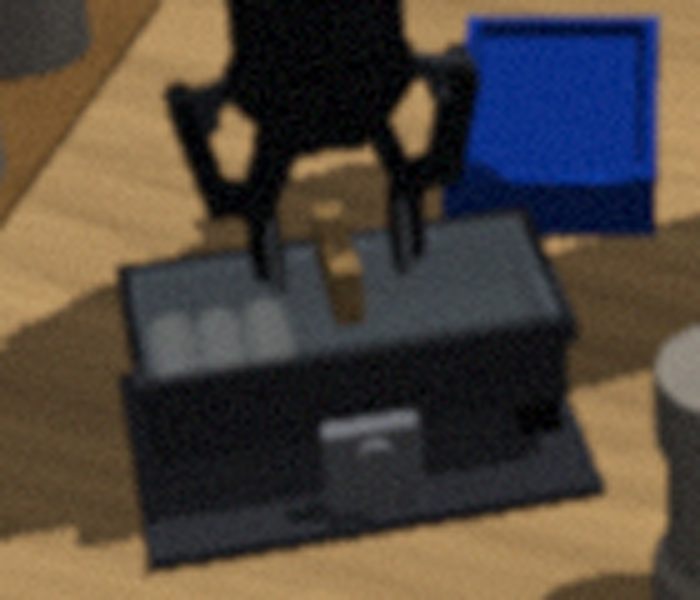

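The bar (columns 302–343) is centred between the pads (256–387), so I can close on it.

Call:
arm_command([
  {"x": 0,"y": 0,"z": 0,"rx": 0,"ry": 0,"rz": 0,"hand": 0.3},
  {"x": 0,"y": 0,"z": 0,"rx": 0,"ry": 0,"rz": 0,"hand": 0.5},
  {"x": 0,"y": 0,"z": 0,"rx": 0,"ry": 0,"rz": 0,"hand": 0.65},
  {"x": 0,"y": 0,"z": 0,"rx": 0,"ry": 0,"rz": 0,"hand": 1},
  {"x": 0,"y": 0,"z": 0,"rx": 0,"ry": 0,"rz": 0,"hand": 1},
  {"x": 0,"y": 0,"z": 0,"rx": 0,"ry": 0,"rz": 0,"hand": 1},
], force=60)

```text
clock: 13.22
tcp_pos: [0.5479, -0.212, 0.058]
orientation: [-0.001, 0.949, 0.315, -0.0]
wrist_force: [-0.4, -1.1, 4.3]
finger_gap: 0.0129
```

Run:
```python
from h import *
cam('wrist','w9.png')
```

```text
(no output)
```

View pics/w9.png

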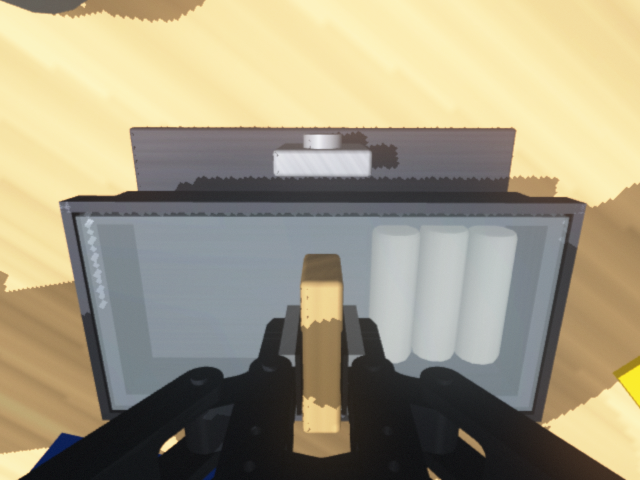

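It's gripped, with a gap of 12.9 mm. Now lift.

Call:
arm_command([
  {"x": 0,"y": 0,"z": -2,"rx": 0,"ry": 0,"rz": 0,"hand": 1},
  {"x": 0,"y": 0,"z": -5,"rx": 0,"ry": 0,"rz": 0,"hand": 1},
  {"x": 0,"y": 0,"z": -10,"rx": 0,"ry": 0,"rz": 0,"hand": 1},
  {"x": 0,"y": 0,"z": -20,"rx": 0,"ry": 0,"rz": 0,"hand": 1},
  {"x": 0,"y": 0,"z": -40,"rx": 0,"ry": 0,"rz": 0,"hand": 1},
  {"x": 0,"y": 0,"z": -65,"rx": 0,"ry": 0,"rz": 0,"hand": 1},
  {"x": 0,"y": 0,"z": -90,"rx": 0,"ry": 0,"rz": 0,"hand": 1},
  {"x": 0,"y": 0,"z": -120,"rx": 0,"ry": 0,"rz": 0,"hand": 1},
  {"x": 0,"y": 0,"z": -140,"rx": 0,"ry": 0,"rz": 0,"hand": 1},
  {"x": 0,"y": 0,"z": -140,"rx": 0,"ry": 0,"rz": 0,"hand": 1},
])

```text
clock: 14.52
tcp_pos: [0.549, -0.2127, 0.2]
orientation: [-0.0, 0.949, 0.316, 0.001]
wrist_force: [0.1, 0.1, -1.6]
finger_gap: 0.0127
```

Run:
```python
from h import *
cam('scene','s10.png');p=cam('wrist','w10.png');W=cloud(p);pos,R,s=cur();print(pos,s['wrist_force'])
np.savez('/tmp/w10',W=W)
# all in tool frame
T=R.inv().apply((W-pos).reshape(-1,3)).reshape(W.shape)*1e3
for r,k in [(250,200),(250,450),(300,250),(300,400),(270,322),(400,322)]: print(r,k,T[r,k].round(1),p['image'][r,k])
# move targets: yaw 118.4 at rest
rel([.5395,.1985,.2],down(118.4))
```

```text
[ 0.54763596 -0.2119742   0.19732132] [-0.69973013  0.44306899 -2.72409379]
250 200 [ 31.1 -46.2 -29.1] [168 177 183]
250 450 [ 31.3  50.2 -30.2] [139 147 152]
300 250 [ 10.2 -27.9 -29.9] [192 185 170]
300 400 [ 10.   32.3 -29.7] [204 196 178]
270 322 [ 30.4   0.9 -48.9] [105  90  68]
400 322 [-14.9   0.9 -58.7] [147 119  78]
xyz [ 239.3 -333.6   -1.5] rot [ -0.17  -0.14 -81.61]
```

View pics/w10.png

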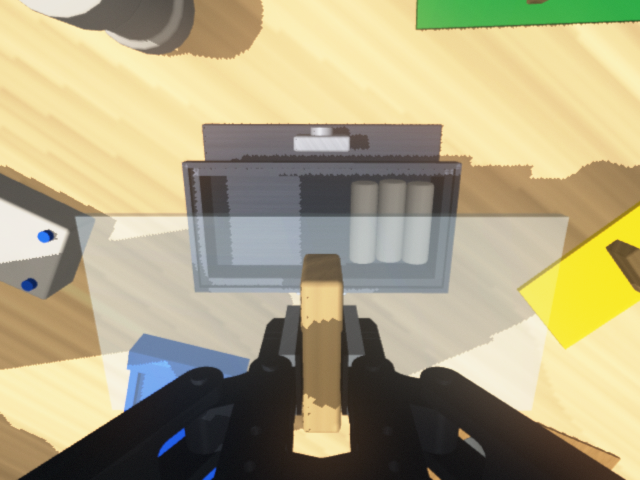

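View pics/s10.png

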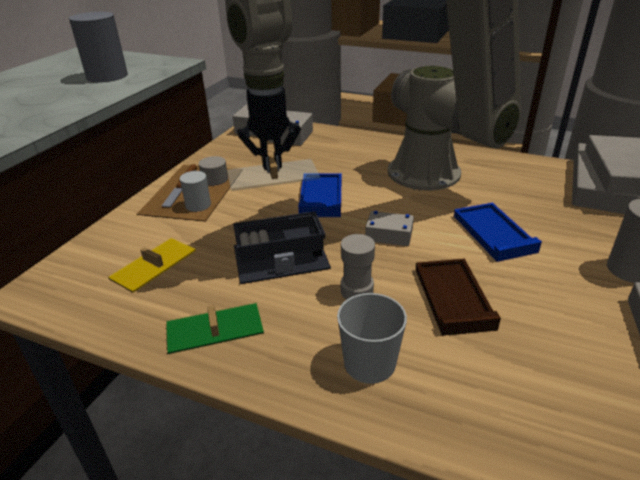

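The cover is clear and the cores are still in the gutter (columns 350–433). Now carry it to the rest.

Call:
arm_command([
  {"x": 12,"y": -16,"z": 0,"rx": 0,"ry": 0,"rz": -5,"hand": 1},
  {"x": 36,"y": -50,"z": 0,"rx": 0,"ry": 0,"rz": -13,"hand": 1},
  {"x": 65,"y": -90,"z": 0,"rx": 0,"ry": 0,"rz": -22,"hand": 1},
  {"x": 93,"y": -130,"z": 0,"rx": 0,"ry": 0,"rz": -32,"hand": 1},
  {"x": 122,"y": -170,"z": 0,"rx": 0,"ry": 0,"rz": -42,"hand": 1},
  {"x": 151,"y": -210,"z": 0,"rx": 0,"ry": 0,"rz": -52,"hand": 1},
  {"x": 179,"y": -250,"z": 0,"rx": 0,"ry": 0,"rz": -62,"hand": 1},
  {"x": 208,"y": -290,"z": 0,"rx": 0,"ry": 0,"rz": -71,"hand": 1},
  {"x": 230,"y": -320,"z": 0,"rx": 0,"ry": 0,"rz": -78,"hand": 1},
  {"x": 239,"y": -333.5,"z": 0,"rx": 0,"ry": 0,"rz": -81.5,"hand": 1},
])

```text
clock: 15.88
tcp_pos: [0.5384, 0.1999, 0.1972]
orientation: [-0.003, 0.511, 0.86, -0.0]
wrist_force: [0.7, 0.7, -2.0]
finger_gap: 0.013
```

Call:
arm_command([
  {"x": 0,"y": 0,"z": 0,"rx": 0,"ry": 0,"rz": 0,"hand": 1},
  {"x": 0,"y": 0,"z": 0,"rx": 0,"ry": 0,"rz": 0,"hand": 1},
])

```text
clock: 16.12
tcp_pos: [0.5393, 0.197, 0.1983]
orientation: [-0.002, 0.514, 0.858, 0.0]
wrist_force: [-1.2, -0.3, -2.4]
finger_gap: 0.0128
```

Run:
```python
from h import *
pos,R,s=cur();print(pos,s['orientation'],s['wrist_force'],s['joint_pos'].round(2))
cam('scene','s11.png');cam('top','t11.png');p=cam('wrist','w11.png');W=cloud(p);np.savez('/tmp/w11',W=W,im=p['image'],pos=pos,R=R.as_matrix())
T=R.inv().apply((W-pos).reshape(-1,3)).reshape(W.shape)*1e3
m=abs(T[...,2]+30)<4
for r in (225,240,260,280):
    k=np.where(m[r])[0]; print(r,k.min(),k.max(),T[r,k.min()].round(1),T[r,k.max()].round(1))
k=np.where(m[:,150])[0];print(T[k.min(),150].round(1)); k=np.where(m[:,500])[0];print(T[k.min(),500].round(1))
```

```text
[0.53933546 0.19698249 0.19825732] [-1.77244364e-03  5.13824959e-01  8.57893213e-01  7.48881536e-05] [-1.15362239 -0.27626671 -2.41598691] [0.21 0.31 0.05 1.31 0.   1.29]
225 77 567 [ 39.7 -91.3 -28.8] [ 39.5  94.3 -28.7]
240 80 564 [ 34.  -90.7 -29.7] [ 33.4  94.5 -28.3]
260 84 560 [ 25.4 -91.6 -28.2] [ 25.6  93.8 -29.4]
280 88 556 [ 16.9 -91.6 -28. ] [ 17.3  93.8 -29.3]
[ 43.2 -63.6 -27.6]
[ 42.9  69.2 -26.8]
```

View pics/w11.png

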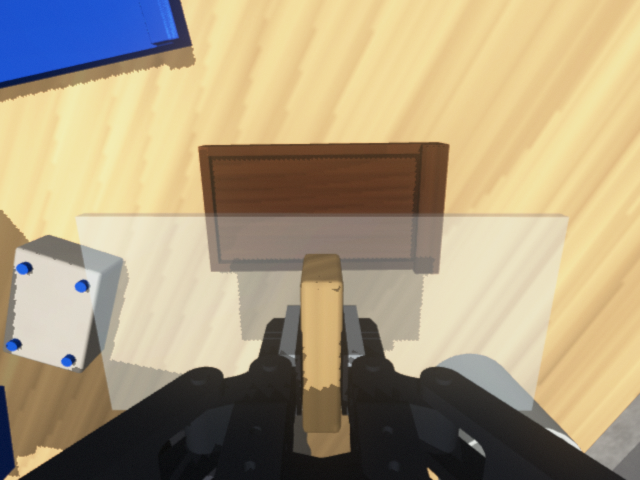

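View pics/s11.png

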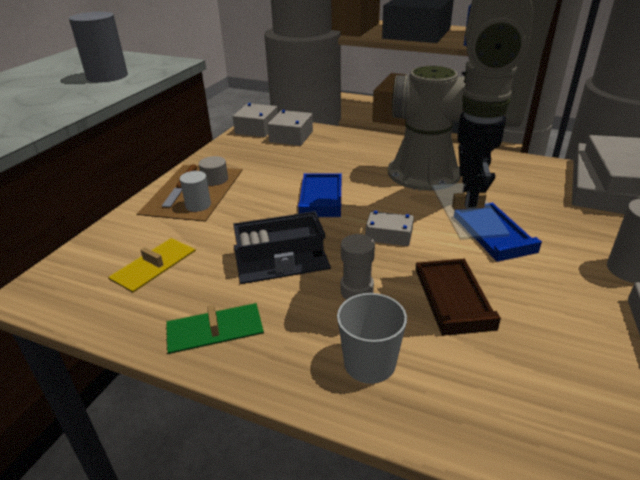

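Run:
```python
from h import *
d=np.load('/tmp/w11.npz');W=d['W'];im=d['im']
th=np.radians(28.4)
c=np.array([.5395,.1985,0]);ex=np.array([np.cos(th),np.sin(th),0]);ey=np.array([-np.sin(th),np.cos(th),0])
X=(W-c)@ex*1e3;Y=(W-c)@ey*1e3;Z=W[...,2]*1e3
ok=np.zeros(Z.shape,bool);ok[100:213]=1
m=ok&(Z>5)&(Z<45)&(abs(X)<130)&(abs(Y)<80)
# side edges: outermost Y per X bin at wall height
tops=m&(abs(Z-22)<3)
xs=[];ys=[]
for x in range(-95,80,5):
    q=tops&(abs(X-x)<2.5)
    if q.sum()>3: xs.append(x);ys.append(np.percentile(Y[q],97))
f=np.polyfit(xs,ys,1);print('side +Y edge at X=0 (57 nominal)',f[1],'slope deg',np.degrees(f[0]),np.std(np.polyval(f,xs)-ys))
print('side top z',np.median(Z[tops]))
# end edge -X (nominal -105), lip inner edge (83), outer(105)
for name,q in [('-x end',tops&(X<-90)),('lip',m&(abs(Z-34)<3)),('floor',m&(abs(Z-12)<2.5))]:
    e=[]
    for y in range(15,50,4):
        w=q&(abs(Y-y)<2)
        if w.sum()>2: e.append((y,*np.percentile(X[w],[3,97]).round(1)))
    print(name,np.median(Z[q]).round(1),e)
q=m&(abs(Z-12)<2.5);print('floor Y max (49)',np.percentile(Y[q],98))
```

```text
side +Y edge at X=0 (57 nominal) 54.93189431134818 slope deg 0.4566945475463308 0.20144942616292766
side top z 22.38042291442684
-x end 22.4 [(15, np.float64(-103.8), np.float64(-96.3)), (19, np.float64(-104.4), np.float64(-96.4)), (23, np.float64(-104.3), np.float64(-96.4)), (27, np.float64(-103.9), np.float64(-96.4)), (31, np.float64(-104.0), np.float64(-96.4)), (35, np.float64(-104.5), np.float64(-96.5)), (39, np.float64(-104.1), np.float64(-96.6)), (43, np.float64(-104.4), np.float64(-96.5)), (47, np.float64(-104.3), np.float64(-91.1))]
lip 34.3 [(15, np.float64(83.8), np.float64(105.2)), (19, np.float64(83.7), np.float64(104.7)), (23, np.float64(83.7), np.float64(104.7)), (27, np.float64(83.9), np.float64(104.9)), (31, np.float64(83.6), np.float64(104.3)), (35, np.float64(83.7), np.float64(104.8)), (39, np.float64(83.4), np.float64(104.7)), (43, np.float64(83.4), np.float64(104.7)), (47, np.float64(83.4), np.float64(104.6))]
floor 12.4 [(15, np.float64(-91.0), np.float64(80.8)), (19, np.float64(-91.6), np.float64(82.1)), (23, np.float64(-90.8), np.float64(80.6)), (27, np.float64(-92.0), np.float64(82.2)), (31, np.float64(-91.0), np.float64(80.9)), (35, np.float64(-91.8), np.float64(81.7)), (39, np.float64(-91.4), np.float64(81.4)), (43, np.float64(-91.6), np.float64(80.9)), (47, np.float64(-88.8), np.float64(82.4))]
floor Y max (49) 45.58200965067704
```

```bash
cat >> h.py <<'E'
RC=np.array([.5407,.1972,.0122]);RY=28.8
OFF=np.array([-.0009,.0013,-.0225]) # cover origin in tool frame
def stow(X,z,deg,Y=0):
    B=down(RY+90); R=B*Ro.from_rotvec([deg,0,0],degrees=True)
    er=np.array([np.cos(np.radians(RY)),np.sin(np.radians(RY)),0]);eY=np.array([-er[1],er[0],0])
    corner=RC+er*X/1e3+eY*Y/1e3+np.array([0,0,z/1e3])
    # corner in tool frame: cover origin + 93mm along tool y
    p=corner-R.apply(OFF+np.array([0,.093,0]))
    return p,R
E
python3 - <<'E'
from h import *
for a in [(76,80,0),(76,80,12),(76,30,12),(76,8,12),(76,2,12),(92,2,12),(92,1,0)]:
    print(a,stow(*a)[0].round(4));rel(*stow(*a))
E
```

```text
(76, 80, 0) [0.5242 0.1892 0.0697]
xyz [ 1.00e-01 -1.72e+01  1.29e+02] rot [-0.04 -0.18 -0.65]
(76, 80, 12) [0.5219 0.1879 0.0898]
xyz [ 1.000e-01 -1.980e+01  1.089e+02] rot [11.96 -0.25 -0.63]
(76, 30, 12) [0.5219 0.1879 0.0398]
xyz [ -0.  -19.8 158.9] rot [11.96 -0.25 -0.63]
(76, 8, 12) [0.5219 0.1879 0.0178]
xyz [-1.000e-01 -1.970e+01  1.809e+02] rot [11.96 -0.25 -0.63]
(76, 2, 12) [0.5219 0.1879 0.0118]
xyz [-1.000e-01 -1.970e+01  1.869e+02] rot [11.96 -0.25 -0.63]
(92, 2, 12) [0.536  0.1956 0.0118]
xyz [ 1.000e-01 -3.700e+00  1.869e+02] rot [11.96 -0.25 -0.63]
(92, 1, 0) [ 0.5383  0.1969 -0.0093]
xyz [  0.   -1.1 208. ] rot [-0.04 -0.18 -0.65]
```

Call:
arm_command([
  {"x": 0,"y": -10,"z": 15,"rx": 2,"ry": 0,"rz": -0.6,"hand": 1},
  {"x": 0,"y": -20,"z": 40,"rx": 5,"ry": 0,"rz": -0.6,"hand": 1},
  {"x": 0,"y": -20,"z": 65,"rx": 8,"ry": 0,"rz": -0.6,"hand": 1},
  {"x": 0,"y": -20,"z": 90,"rx": 11,"ry": -0.2,"rz": -0.6,"hand": 1},
  {"x": 0,"y": -20,"z": 115,"rx": 12,"ry": -0.2,"rz": -0.6,"hand": 1},
  {"x": 0,"y": -20,"z": 135,"rx": 12,"ry": -0.2,"rz": -0.6,"hand": 1},
  {"x": 0,"y": -20,"z": 150,"rx": 12,"ry": -0.2,"rz": -0.6,"hand": 1},
  {"x": 0,"y": -20,"z": 159,"rx": 12,"ry": -0.2,"rz": -0.6,"hand": 1},
  {"x": 0,"y": -20,"z": 159,"rx": 12,"ry": -0.2,"rz": -0.6,"hand": 1},
  {"x": 0,"y": -20,"z": 159,"rx": 12,"ry": -0.2,"rz": -0.6,"hand": 1},
])

```text
clock: 17.52
tcp_pos: [0.522, 0.1892, 0.0405]
orientation: [-0.053, 0.505, 0.857, -0.09]
wrist_force: [0.4, -0.1, -2.3]
finger_gap: 0.0128
```

```bash
cat > chk.py <<'E'
from h import *
import sys
n=sys.argv[1]
pos,R,s=cur();print(pos,s['wrist_force'].round(1),s['finger_gap'],s['clock'])
p=cam('wrist','w%s.png'%n);W=cloud(p)
q=cam('scene');im=q['image'][225:345,390:520];cv2.imwrite('pics/s%s.png'%n,cv2.cvtColor(cv2.resize(im,None,fx=5,fy=5,interpolation=cv2.INTER_CUBIC),cv2.COLOR_RGB2BGR))
er=np.array([np.cos(np.radians(RY)),np.sin(np.radians(RY)),0]);eY=np.array([-er[1],er[0],0])
X=(W-RC)@er*1e3;Y=(W-RC)@eY*1e3;Z=(W[...,2]-RC[2])*1e3
T=R.inv().apply((W-pos).reshape(-1,3)).reshape(W.shape)*1e3
m=(abs(T[...,2]+29)<5)
for r in (230,250,280):
    k=np.where(m[r])[0]
    if len(k): print(r,'tool',T[r,k.min()].round(1),T[r,k.max()].round(1),'rest',[a[r,k.min()].round(1) for a in (X,Y,Z)],[a[r,k.max()].round(1) for a in (X,Y,Z)])
lip=(abs(Z-22)<2.5)&(abs(X-94)<25)&(abs(Y)<70)
if lip.sum(): print('lip X',np.percentile(X[lip],[3,97]).round(1),'Y',np.percentile(Y[lip],[2,98]).round(1),lip.sum())
for a in [(76,8,12),(76,2,12),(92,2,12),(92,1,0)]: print(a,end=' ');rel(*stow(*a))
E
python3 chk.py 12
```

```text
[0.52203401 0.18917242 0.04051111] [ 0.4 -0.1 -2.3] 0.01281728362473514 17.525
230 tool [ 37.6 -92.2 -27.6] [ 38.1  93.5 -29.5] rest [np.float64(-104.8), np.float64(39.4), np.float64(74.4)] [np.float64(77.3), np.float64(40.2), np.float64(37.8)]
250 tool [ 29.9 -91.6 -28.5] [ 30.   93.7 -29.1] rest [np.float64(-104.0), np.float64(31.6), np.float64(75.2)] [np.float64(77.4), np.float64(32.1), np.float64(37.4)]
280 tool [ 17.1 -91.8 -28. ] [ 17.1  94.2 -28.1] rest [np.float64(-104.3), np.float64(18.9), np.float64(74.7)] [np.float64(77.7), np.float64(19.2), np.float64(36.3)]
lip X [ 83.8 104.6] Y [-53.8  55.7] 13725
(76, 8, 12) xyz [-1.   3.9 22.5] rot [ 0.07 -0.01  0.11]
(76, 2, 12) xyz [-1.1  5.1 28.4] rot [ 0.07 -0.01  0.11]
(92, 2, 12) xyz [-1.1 20.8 25.1] rot [ 0.07 -0.01  0.11]
(92, 1, 0) xyz [-1.1 27.7 45.2] rot [-11.93  -0.02   0.1 ]
```

View pics/w12.png

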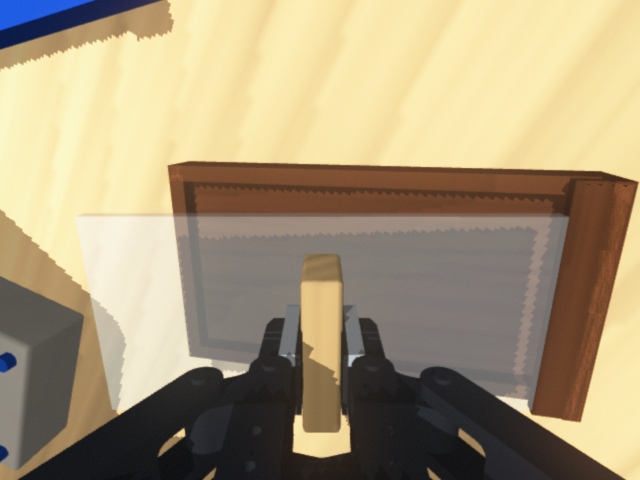

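View pics/s12.png

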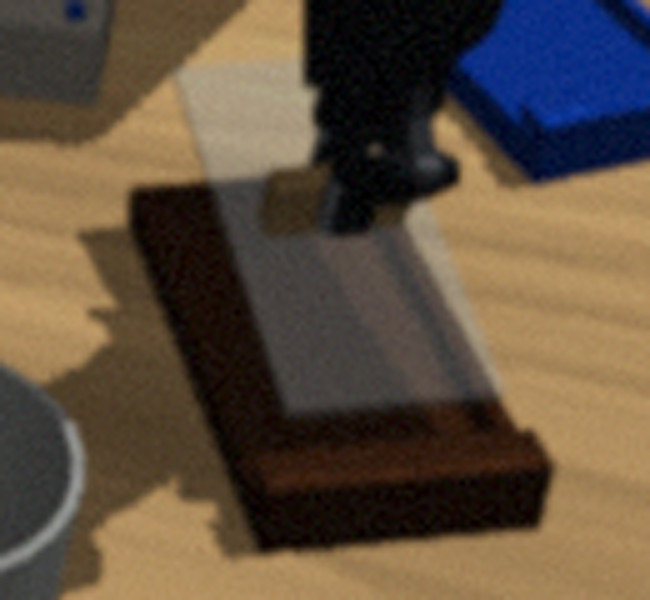

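The cover's low edge (column 568) sits just short of the lip (from column 572) and is well aligned. Now lower it to about 3 mm above the floor.

Call:
arm_command([
  {"x": -0.5,"y": 1.5,"z": 8,"rx": 0,"ry": 0,"rz": 0,"hand": 1},
  {"x": -0.5,"y": 3,"z": 16,"rx": 0,"ry": 0,"rz": 0,"hand": 1},
  {"x": -0.5,"y": 4,"z": 22,"rx": 0,"ry": 0,"rz": 0,"hand": 1},
  {"x": -0.5,"y": 4.8,"z": 25.5,"rx": 0,"ry": 0,"rz": 0,"hand": 1},
  {"x": -0.5,"y": 5,"z": 27.5,"rx": 0,"ry": 0,"rz": 0,"hand": 1},
  {"x": -0.5,"y": 5,"z": 27.5,"rx": 0,"ry": 0,"rz": 0,"hand": 1},
  {"x": -0.5,"y": 5,"z": 27.5,"rx": 0,"ry": 0,"rz": 0,"hand": 1},
])

```text
clock: 18.5
tcp_pos: [0.5212, 0.1883, 0.012]
orientation: [-0.054, 0.505, 0.856, -0.09]
wrist_force: [0.2, 1.1, -1.9]
finger_gap: 0.0129
```

```bash
python3 chk.py 13
```

```text
[0.52120015 0.1883122  0.01198406] [ 0.2  1.1 -1.9] 0.0129065528145661 18.5
230 tool [ 37.6 -92.2 -27.6] [ 36.9 105.9 -25.2] rest [np.float64(-105.9), np.float64(39.1), np.float64(46.0)] [np.float64(87.4), np.float64(38.7), np.float64(2.4)]
250 tool [ 29.8 -91.7 -28.4] [ 29.6  94.4 -28. ] rest [np.float64(-105.2), np.float64(31.2), np.float64(46.6)] [np.float64(76.7), np.float64(31.4), np.float64(7.5)]
280 tool [ 17.3 -91.6 -28.3] [ 17.2  94.  -28.4] rest [np.float64(-105.1), np.float64(18.7), np.float64(46.6)] [np.float64(76.5), np.float64(19.0), np.float64(8.0)]
lip X [ 83.2 103.9] Y [-48.6  54.2] 14506
(76, 8, 12) xyz [-0.7 -0.8 -5.7] rot [-0.   -0.03  0.11]
(76, 2, 12) xyz [-0.7  0.5  0.1] rot [-0.   -0.03  0.11]
(92, 2, 12) xyz [-0.7 16.1 -3.2] rot [-0.   -0.03  0.11]
(92, 1, 0) xyz [-0.7 23.1 16.9] rot [-12.    -0.04   0.11]
```

View pics/w13.png

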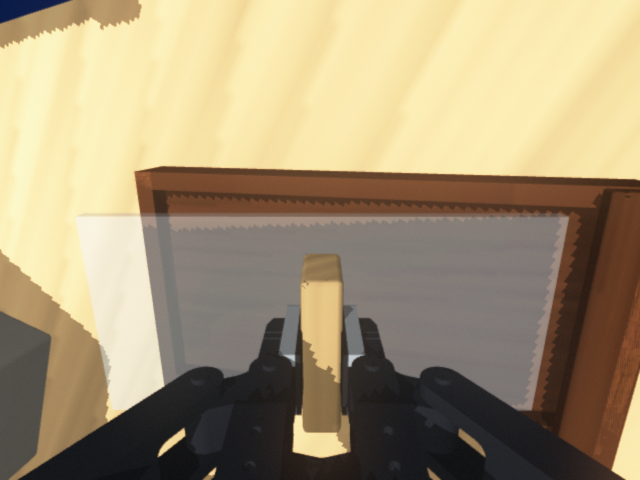

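The low edge is at X = 76.5 mm, with its top 8 mm above the recess floor. Slide it under the lip.

Call:
arm_command([
  {"x": -0.3,"y": 4,"z": -0.8,"rx": 0,"ry": 0,"rz": 0,"hand": 1},
  {"x": -0.3,"y": 8,"z": -1.6,"rx": 0,"ry": 0,"rz": 0,"hand": 1},
  {"x": -0.3,"y": 12,"z": -2.4,"rx": 0,"ry": 0,"rz": 0,"hand": 1},
  {"x": -0.3,"y": 15,"z": -3,"rx": 0,"ry": 0,"rz": 0,"hand": 1},
  {"x": -0.3,"y": 16,"z": -3.2,"rx": 0,"ry": 0,"rz": 0,"hand": 1},
  {"x": -0.3,"y": 16,"z": -3.2,"rx": 0,"ry": 0,"rz": 0,"hand": 1},
])

```text
clock: 19.35
tcp_pos: [0.5355, 0.1959, 0.0115]
orientation: [-0.054, 0.505, 0.856, -0.09]
wrist_force: [-0.1, -1.3, -2.0]
finger_gap: 0.0128
```

```bash
python3 chk.py 14
python3 - <<'E'
from h import *
for a in [(92,2,9),(92,2,6),(92,2,3),(92,1.5,1),(92,1,0)]: print(a,end=' ');rel(*stow(*a))
E
```

```text
[0.53546656 0.19591874 0.01152173] [-0.1 -1.3 -2. ] 0.012788504761449972 19.35
230 tool [ 38.2 -91.1 -29.4] [ 39.3  83.8 -33.5] rest [np.float64(-88.2), np.float64(39.4), np.float64(47.1)] [np.float64(83.7), np.float64(40.8), np.float64(14.7)]
250 tool [ 29.7 -92.  -27.9] [ 30.   86.  -28.8] rest [np.float64(-89.4), np.float64(30.9), np.float64(45.8)] [np.float64(84.9), np.float64(31.5), np.float64(9.6)]
280 tool [ 17.5 -91.4 -28.8] [ 17.2  86.5 -28.2] rest [np.float64(-88.6), np.float64(18.7), np.float64(46.6)] [np.float64(85.2), np.float64(18.8), np.float64(8.9)]
lip X [ 83.4 104.6] Y [-38.4  56. ] 16634
(76, 8, 12) xyz [ -0.5 -16.5  -2.9] rot [-0.05 -0.04  0.11]
(76, 2, 12) xyz [ -0.5 -15.2   3. ] rot [-0.05 -0.04  0.11]
(92, 2, 12) xyz [-0.5  0.4 -0.3] rot [-0.05 -0.04  0.11]
(92, 1, 0) xyz [-0.6  7.4 19.8] rot [-12.05  -0.05   0.11]
(92, 2, 9) xyz [-0.5  1.7  4.6] rot [-3.05 -0.04  0.11]
(92, 2, 6) xyz [-0.5  3.3  9.4] rot [-6.05 -0.04  0.11]
(92, 2, 3) xyz [-0.5  5.1 14.1] rot [-9.05 -0.05  0.11]
(92, 1.5, 1) xyz [-0.6  6.6 17.7] rot [-11.05  -0.05   0.11]
(92, 1, 0) xyz [-0.6  7.4 19.8] rot [-12.05  -0.05   0.11]
```

View pics/w14.png

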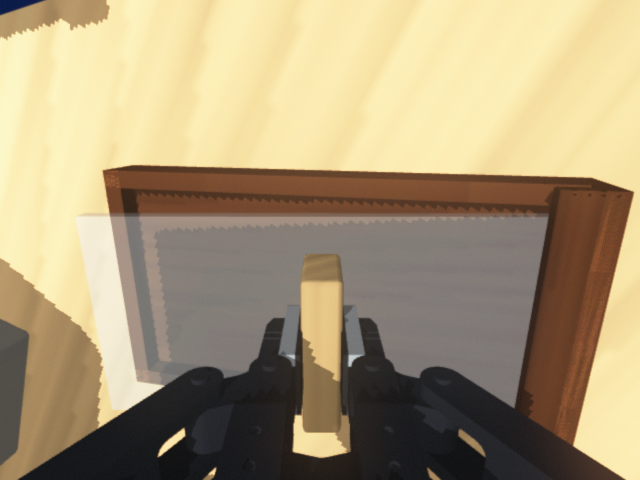

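The low edge is under the lip with no contact force. Now level it.

Call:
arm_command([
  {"x": -0.5,"y": 0.8,"z": 2.2,"rx": -1.5,"ry": 0,"rz": 0,"hand": 1},
  {"x": -0.5,"y": 1.7,"z": 4.5,"rx": -3,"ry": 0,"rz": 0,"hand": 1},
  {"x": -0.5,"y": 2.5,"z": 7,"rx": -4.5,"ry": 0,"rz": 0,"hand": 1},
  {"x": -0.5,"y": 3.3,"z": 9.4,"rx": -6,"ry": 0,"rz": 0,"hand": 1},
  {"x": -0.5,"y": 4.2,"z": 11.8,"rx": -7.5,"ry": 0,"rz": 0,"hand": 1},
  {"x": -0.5,"y": 5.1,"z": 14.1,"rx": -9,"ry": 0,"rz": 0,"hand": 1},
  {"x": -0.5,"y": 5.9,"z": 16,"rx": -10,"ry": 0,"rz": 0,"hand": 1},
  {"x": -0.5,"y": 6.6,"z": 17.7,"rx": -11,"ry": 0,"rz": 0,"hand": 1},
  {"x": -0.5,"y": 7.4,"z": 19.3,"rx": -12,"ry": 0,"rz": 0,"hand": 1},
  {"x": -0.5,"y": 7.4,"z": 19.3,"rx": -12,"ry": 0,"rz": 0,"hand": 1},
])

```text
clock: 20.7
tcp_pos: [0.538, 0.1969, -0.009]
orientation: [-0.001, 0.508, 0.861, -0.0]
wrist_force: [0.8, -0.4, -1.9]
finger_gap: 0.0128
```

```bash
python3 chk.py 15
```

```text
[ 0.5380305   0.19686396 -0.00897126] [ 0.8 -0.4 -1.9] 0.012817864121238884 20.7
230 tool [  38.6 -102.2  -31. ] [ 38.   90.  -28.8] rest [np.float64(-104.8), np.float64(39.4), np.float64(9.9)] [np.float64(87.4), np.float64(39.1), np.float64(7.6)]
250 tool [  31.1 -101.7  -31.9] [ 30.2  89.5 -29.4] rest [np.float64(-104.2), np.float64(31.9), np.float64(10.9)] [np.float64(87.0), np.float64(31.3), np.float64(8.2)]
280 tool [  18.5 -102.2  -31. ] [ 17.   90.8 -27.6] rest [np.float64(-104.7), np.float64(19.3), np.float64(10.0)] [np.float64(88.3), np.float64(18.1), np.float64(6.4)]
lip X [ 83.2 104.5] Y [-41.5  55.9] 15803
(76, 8, 12) xyz [  0.1 -19.  -26.6] rot [11.97 -0.05  0.11]
(76, 2, 12) xyz [  0.1 -19.  -20.6] rot [11.97 -0.05  0.11]
(92, 2, 12) xyz [  0.1  -3.  -20.6] rot [11.97 -0.05  0.11]
(92, 1, 0) xyz [ 0.  -0.3  0.5] rot [-0.03 -0.06  0.1 ]
```

View pics/w15.png

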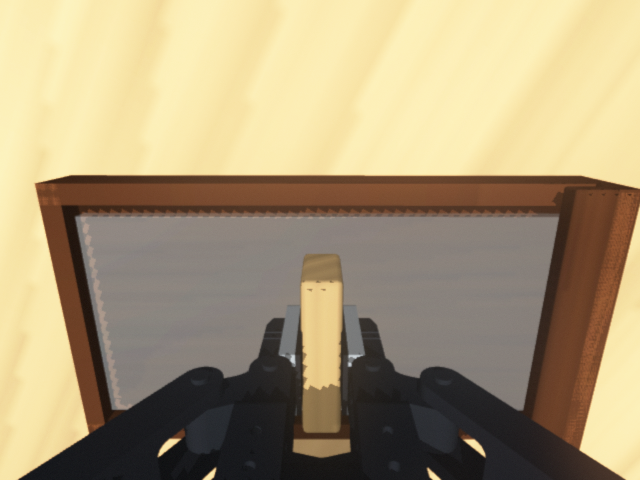

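View pics/s15.png

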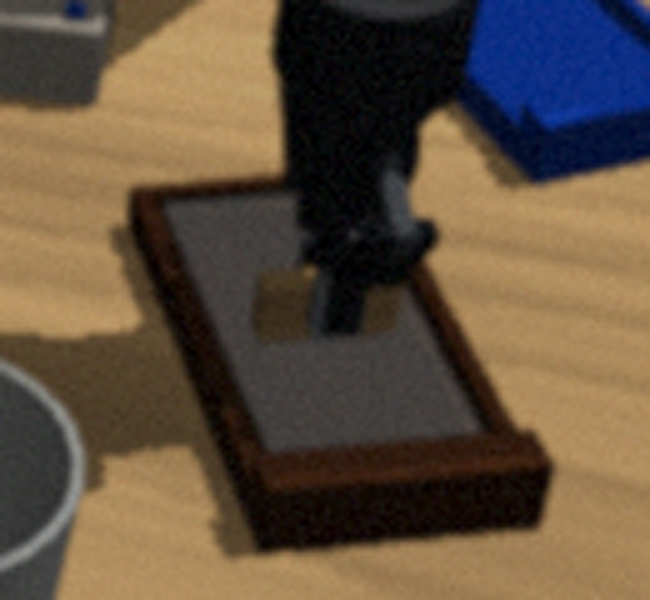

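The cover is level inside the recess, about 1 mm up. Set it down and release.

Call:
arm_command([
  {"x": 0,"y": 0,"z": 0.7,"rx": 0,"ry": 0,"rz": 0,"hand": 1},
  {"x": 0,"y": 0,"z": 1.2,"rx": 0,"ry": 0,"rz": 0,"hand": 1},
  {"x": 0,"y": 0,"z": 1.2,"rx": 0,"ry": 0,"rz": 0,"hand": 1},
  {"x": 0,"y": 0,"z": 1.2,"rx": 0,"ry": 0,"rz": 0,"hand": 0.5},
  {"x": 0,"y": 0,"z": 1.2,"rx": 0,"ry": 0,"rz": 0,"hand": 0.2},
  {"x": 0,"y": 0,"z": 1.2,"rx": 0,"ry": 0,"rz": 0,"hand": -0.1},
  {"x": 0,"y": 0,"z": 1.2,"rx": 0,"ry": 0,"rz": 0,"hand": -0.1},
  {"x": 0,"y": 0,"z": -5,"rx": 0,"ry": 0,"rz": 0,"hand": -0.1},
  {"x": 0,"y": 0,"z": -20,"rx": 0,"ry": 0,"rz": 0,"hand": -0.1},
  {"x": 0,"y": 0,"z": -40,"rx": 0,"ry": 0,"rz": 0,"hand": -0.1},
])

```text
clock: 22.05
tcp_pos: [0.5384, 0.197, 0.0322]
orientation: [-0.001, 0.508, 0.861, -0.0]
wrist_force: [-0.1, 0.7, 0.3]
finger_gap: 0.0465
```

Call:
arm_command([
  {"x": 0,"y": 0,"z": -30,"rx": 0,"ry": 0,"rz": 0,"hand": -0.1},
  {"x": 0,"y": 0,"z": -70,"rx": 0,"ry": 0,"rz": 0,"hand": -0.1},
  {"x": 0,"y": 0,"z": -110,"rx": 0,"ry": 0,"rz": 0,"hand": -0.1},
  {"x": 0,"y": 0,"z": -140,"rx": 0,"ry": 0,"rz": 0,"hand": -0.1},
  {"x": -40,"y": 0,"z": -140,"rx": 0,"ry": 0,"rz": 0,"hand": -0.1},
  {"x": -40,"y": 0,"z": -140,"rx": 0,"ry": 0,"rz": 0,"hand": -0.1},
  {"x": -40,"y": 0,"z": -140,"rx": 0,"ry": 0,"rz": 0,"hand": -0.1},
])

```text
clock: 22.92
tcp_pos: [0.5577, 0.1619, 0.1716]
orientation: [-0.001, 0.509, 0.861, 0.0]
wrist_force: [-0.6, 0.3, 0.2]
finger_gap: 0.0472
```

```bash
cat > fin.py <<'E'
from h import *
pos,R,s=cur();print(pos,s['wrist_force'].round(1),s['finger_gap'],s['clock'])
er=np.array([np.cos(np.radians(RY)),np.sin(np.radians(RY)),0]);eY=np.array([-er[1],er[0],0])
for n in ['wrist','top']:
    p=cam(n,'fin_%s.png'%n);W=cloud(p)
    X=(W-RC)@er*1e3;Y=(W-RC)@eY*1e3;Z=(W[...,2]-RC[2])*1e3
    m=(abs(X)<85)&(abs(Y)<38)&(Z>2)&(Z<12)&(abs(X)>10)
    if m.sum()>50:
        A=np.c_[X[m],Y[m],np.ones(m.sum())];f=np.linalg.lstsq(A,Z[m],rcond=None)[0];print(n,'plate top z at centre',f[2].round(2),'tilt deg',np.degrees(np.hypot(*f[:2])).round(2))
    b=(abs(X)<25)&(abs(Y)<45)&(Z>32)&(Z<40)
    if b.sum()>20: print('bar',np.percentile(X[b],[3,50,97]).round(1),np.percentile(Y[b],[3,97]).round(1),np.median(Z[b]).round(1))
q=cam('scene','fin_scene.png')
im=q['image'][200:345,215:520];cv2.imwrite('pics/fin_sc.png',cv2.cvtColor(cv2.resize(im,None,fx=2.6,fy=2.6,interpolation=cv2.INTER_CUBIC),cv2.COLOR_RGB2BGR))
im=cv2.imread('pics/fin_top.png')[160:320,130:450];cv2.imwrite('pics/fin_tc.png',cv2.resize(im,None,fx=2.5,fy=2.5,interpolation=cv2.INTER_CUBIC))
E
python3 fin.py
```

```text
[0.55773894 0.16191143 0.17164798] [-0.6  0.3  0.2] 0.04720555407801525 22.925
wrist plate top z at centre 6.19 tilt deg 0.04
bar [-7.3 -0.6  6. ] [-27.4  28. ] 36.0
top plate top z at centre 6.97 tilt deg 0.55
bar [-9.1 -2.7  4.1] [-29.1  28.9] 36.6
```

View pics/fin_wrist.png

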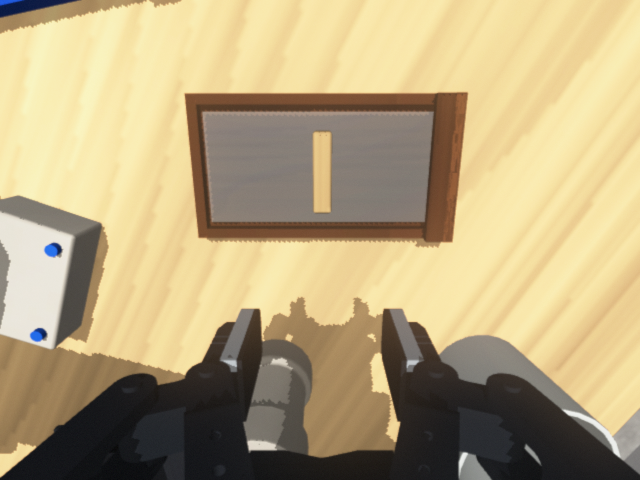

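View pics/fin_tc.png

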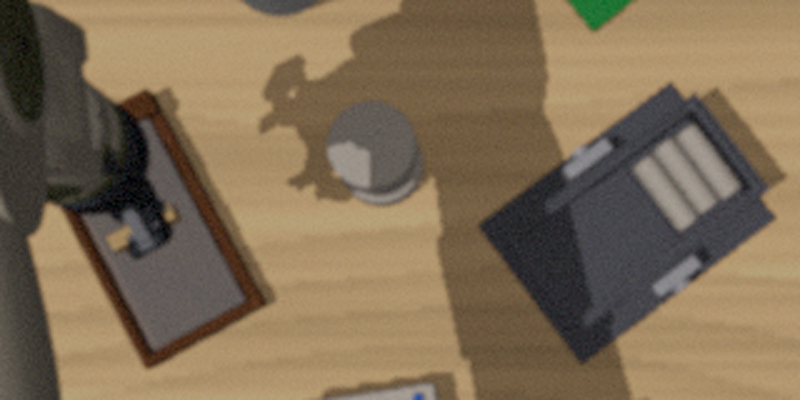

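View pics/fin_sc.png

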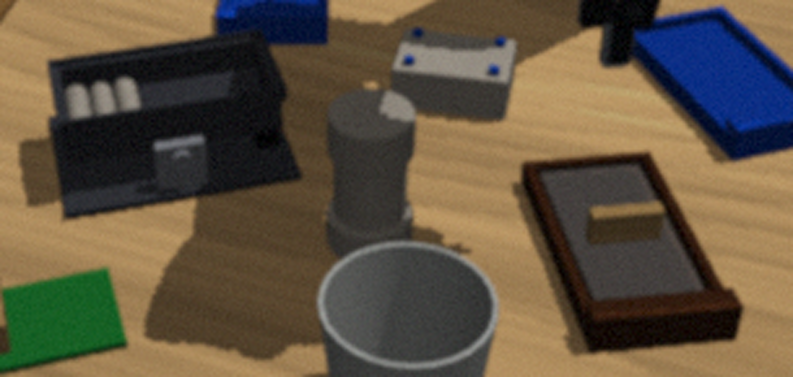

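The cover lies flat under the lip (plate top 6.2 mm, bar at about −0.6 / 0.3 mm), the three cores are in the gutter, and the bystanders look unmoved. The arm is clear, so I'll hand in.

Run:
```python
from h import *
print(hand_in())
```

```text
the job is handed in; nothing more can be done
None
```

I tipped all three cores into the gutter with the cover on, eased the tray back to level, then stowed the cover in the wooden rest and handed the job in at about 23 s. `hand_in` gave no verdict.

**What I did:**
- **Tipping:** I pressed the cover's gutter end down to about 0.25 rad, then eased it back up at roughly 0.17 rad/s. With the cover still on, the surface measured level along its whole length.
- **Stowing:** I lifted the cover by its bar, carried it over and tilted it 12° to slide one end under the lip. I then levelled it and released it.

**Last checks:**
- **Cover:** the wrist camera put it about −0.6 mm along x, 0.3 mm along y and 0.2 mm in height from its seat, with 0.04° of tilt. The top camera, partly hidden by the arm, read about −2.7 mm in x and 0.55° tilt; both are within limits.
- **Cores:** all three show side by side in the gutter. I judged this from the pictures and did not measure their positions again.
- **Model, bucket and mould:** they look undisturbed in the pictures; I did not re-measure them.
- **Robot:** clear of everything, with the wrist force at noise level.

**What disagreed:** the shut fingertips sat about 34 mm behind the reported TCP (tool tip). My first press stopped short of the cover and tipped nothing. I corrected for this from the depth images and from where the fingers made contact. The first arm commands were also refused because rows left out some keys; nothing moved.

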